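Stack wedge-shaped heel blanks end for end and crosswise in the corner stop

ROBOT

A 6-joint arm with a two-finger parallel gripper is mounted at the origin on a cart in front of the work surface, level with it; the furniture and walls round the work are solid. World frame = base frame: x ahead of the robot, y to its left, z up, the work surface at z = 0. Lengths are in mm, angles in rad, forces in N, time in s.
With the tool pointing down it reaches from about 275 to 1000 mm from the base axis. Payload 8.4 kg.
Tool frame: the origin (TCP) lies midway between the tips of the shut fingers; the grasp point (between the pads) lies 19 mm behind it; z points along the fingers, y is the line along which they close (so a half turn about z gives the same grasp; the last joint's range is limited). The gripper opens to 85 mm and grips with 20 to 120 N. Pads are 22 mm wide; open, the fingers measure 114 mm over their backs; the gripper's body (76 mm by 85 mm) begins 54 mm behind the grasp point. The pads swing forward as they close: fully open they stand 13 mm farther back than shut.
Start: joints at [1.204, 0.353, 1.633, -0, 1.155, -0.002], TCP at [222.975, 583.875, 210.881] pointing down, gripper open.
Joint ranges: [-2.63, 2.63], [-0.92, 2.1], [0.06, 2.66], [-1.3, 4.44], [0, 2.69], [-3.02, 3.02]. Speed limits (rad/s): [2.22, 2.22, 2.79, 3.14, 3.14, 3.14].

INTERFACE

Orientations are given as [roll, pitch, yaw] about the fixed x, y, z axes, in that order (R = Rz(yaw) Ry(pitch) Rx(roll)).
In Python, from rig import telemetry, optics, r gives the robot as it stands.
- The arm moves only by the tool play_rows, never from a script. Its arguments are lists of equal length, an entry for each row: "dp": the shift along the tool's x, y, z in units of 40 mm (1.0 is 40 mm), a list of three; "rot": the turn, a rotation vector about the tool's x, y, z in units of 6 degrees (1.0 is 6 degrees), a list of three. In form: {"dp": [[tx, ty, tz], ...], "rot": [[ax, ay, az], ...]}. A call has 1 to 5 rows; each row is the pose to reach, as a shift and turn from the pose commanded when the call began, along the tool's axes at that moment; what a row does not reach only later rows make up. A row lasts 1/12 s, in which the tool goes at most 41.7 mm and 7.16 degrees, less where a joint would pass 70% of its speed; a pose out of reach is approached as far as the arm can. A call with a gripper value outside its range is refused whole. "fingers" is the opening, from 0 (shut) to 1 (fully open), set as the call begins (left out, the last holds). The fingers move at their own pace and stop on an object; "grip_force" is the grip in N (left out, the last holds). Time passes only in rows, so rows that repeat a pose let the fingers close. It gives the time, the measured TCP pose, the force, the opening and the grip force at its end, in the units of the state.
- telemetry.sense(): the state, without advancing time (a new reading comes with each control period).
- optics.grab_frame(name): name is "side" or "top"; returns a dict with "color" (420x560x3 uint8, red, green, blue), "mtx" (3x3 intrinsics, pixels), "D" ([k1, k2, p1, p2, k3] as OpenCV has them; the pictures are not rectified), "R" (3x3) and "t" (3): a world point X has camera coordinates R X + t. Camera axes: x right, y down, z forward; pixel columns grow to the right and rows downward; lengths in mm; the calibration is good to about 2 mm. A picture is of the moment at which its call begins. There is no depth.
- r.sign_off(): hands the job in; it is judged then, once.
The state is a dict: "clock": time; "qpos": joint angles; "qvel": joint speeds; "joint_efforts": joint torques, N m; "eef_pos": TCP position; "tcp_rot": TCP orientation; "contact_force": force on the tool from outside, world axes, zero at the start; "wrist_torque": the same for the moment, N m; "opening": opening from 0.0 (shut) to 1.0 (fully open); "grasp_force": force on a finger pad.
Only numpy, scipy, OpenCV 4.12 (cv2) and the standard library are available. Lean on these libraries where they do the work, as an engineer would, in place of code of your own. Each camera call takes 0.05 s, during which the arm holds its last target. There are 200 camera calls.

TASK

Start a flat drying stack of the wedge-shaped heel blanks in the corner stop: push the pale blank lying in front of the stop along the bench, without lifting it, until a long side is flush against the back rail and its thin end against the side rail. Lay the other pale blank squarely on it, turned end for end so that the two make a level slab. Then lay one dark blank, sloping face up, crosswise and centred on the slab and the other dark one end for end on that one, so the finished stack is level on top, and leave everything else where it stands.

Things in the scene. Friction and masses are not known exactly. Their poses are not given: they have to be found in the camera images.
- stop: fixed wooden corner stop on the bench: two low rails, 22 wide and 16 high, at a right angle, with brass screws. Origin: the inner corner, on the bench. The back rail runs along the stop's own y axis (its inner face is x = 0, from y = 0 to y = -138); the side rail runs along its x axis (inner face y = 0, from x = 0 to x = -90). The blank belongs on the -x, -y side, inside the corner. The bench top is at height 0
- pale_a_mid (a point): Pale blank lying in front of the corner stop, its thin end roughly toward the side rail: wooden wedge 140 long x 50 wide, 40 thick at the red-painted end, 22 at the thin end; flat underside, evenly sloping top; 0.1 to 0.2 kg, weight centred 7 mm from the middle toward the thick end. Point: mid length and width, 15.5 above the underside (top is 31 there). x: along it to the thick end, z: up from the underside
- pale_a_butt (a point): same blank as pale_a_mid: middle of the top edge at its thick end (70 mm from the middle, 40 mm above the underside)
- pale_a_toe (a point): same blank as pale_a_mid: middle of the top edge at its thin end (70 mm from the middle, 22 mm above the underside)
- pale_b_mid (a point): The other pale blank: wooden wedge 140 long x 50 wide, 40 thick at the red-painted end, 22 at the thin end; flat underside, evenly sloping top; 0.1 to 0.2 kg, weight centred 7 mm from the middle toward the thick end. Point: mid length and width, 15.5 above the underside (top is 31 there). x: along it to the thick end, z: up from the underside
- pale_b_butt (a point): same blank as pale_b_mid: middle of the top edge at its thick end (70 mm from the middle, 40 mm above the underside)
- pale_b_toe (a point): same blank as pale_b_mid: middle of the top edge at its thin end (70 mm from the middle, 22 mm above the underside)
- dark_c_mid (a point): One dark blank: wooden wedge 140 long x 50 wide, 40 thick at the red-painted end, 22 at the thin end; flat underside, evenly sloping top; 0.1 to 0.2 kg, weight centred 7 mm from the middle toward the thick end. Point: mid length and width, 15.5 above the underside (top is 31 there). x: along it to the thick end, z: up from the underside
- dark_c_butt (a point): same blank as dark_c_mid: middle of the top edge at its thick end (70 mm from the middle, 40 mm above the underside)
- dark_c_toe (a point): same blank as dark_c_mid: middle of the top edge at its thin end (70 mm from the middle, 22 mm above the underside)
- dark_d_mid (a point): Other dark blank, same as the first: wooden wedge 140 long x 50 wide, 40 thick at the red-painted end, 22 at the thin end; flat underside, evenly sloping top; 0.1 to 0.2 kg, weight centred 7 mm from the middle toward the thick end. Point: mid length and width, 15.5 above the underside (top is 31 there). x: along it to the thick end, z: up from the underside
- dark_d_butt (a point): same blank as dark_d_mid: middle of the top edge at its thick end (70 mm from the middle, 40 mm above the underside)
- dark_d_toe (a point): same blank as dark_d_mid: middle of the top edge at its thin end (70 mm from the middle, 22 mm above the underside)
- cork_block: tan cork sanding block, 55x86x32, loose bystander; origin under its centre
- glue_jar: glue jar with a red lid, 64 across, 97 high, loose bystander; origin under its centre
Things that resemble listed ones, but are neither listed nor needed, are in the scene too. What is shaped like the part that bears pale_b_mid but green is not meant.

How it is judged:
By the outcome, as a careful person would: the job done as asked, in the order asked, and still so for the second after the job is handed in, with the robot touching nothing.
It also fails if it takes over 72 s, if anything falls off the work surface, if the arm or the gripper's body presses on something with over 40 N, if the wrist force passes 120 N, or if a joint passes its speed limit or range.

## Working session

There is one attempt and no reset: what is moved stays moved. The work goes in short steps, Python scripts to look and compute and a tool call to move; the robot and the scene stay as the last step left them, time stands still between calls to the robot, and variables do not carry over. Pictures are saved under pics/ and viewed, at most 10 in all, crops included, and the job is handed in when it is done.

Besides the shell and the picture viewer there is one more tool, called after "Request:" as name(argument=value, ...) on one line, values as JSON. play_rows: Moves the arm, as the interface text tells. Its arguments: {"type":"object","properties":{"dp":{"type":"array"},"rot":{"type":"array"},"fingers":{"type":"number"},"grip_force":{"type":"number"}},"required":["dp","rot"]}

```bash
ls; mkdir -p pics
python3 - <<'E'
from rig import telemetry, optics, r
import cv2
for n in("side","top"):
    f=optics.grab_frame(n); cv2.imwrite(f"pics/{n}0.png",f["color"][:,:,::-1])
    print(n,f["mtx"].tolist(),f["D"],f["R"].tolist(),f["t"])
print(telemetry.sense())
E
```

```text
pics
side [[430.1223538058362, 0.0, 277.7982099433254], [0.0, 430.1223538058362, 210.21665984243933], [0.0, 0.0, 1.0]] [-0.07413288  0.          0.          0.          0.        ] [[0.8239052523118139, -0.5662855395154525, -0.022379073901737635], [-0.2489297388944117, -0.32613531901155357, -0.9119592857069839], [0.5091307497165797, 0.7569388624115723, -0.40966991378927053]] [-419.45891296  200.0308838  1087.42817784]
top [[512.9498000022543, 0.0, 286.0631164727315], [0.0, 512.9498000022543, 210.60687272452637], [0.0, 0.0, 1.0]] [0.02845839 0.         0.         0.         0.        ] [[0.0014993562918555138, -0.9999132225335026, 0.013088137123990047], [-0.9819465566490513, -0.003947824225924165, -0.18911735660418072], [0.18915261514391424, -0.01256829688332907, -0.9818672650097213]] [  20.24798898  554.33938532 1270.37885467]
{'clock': 0.1, 'qpos': array([ 1.20360382e+00,  3.53593576e-01,  1.63405787e+00, -9.81268912e-06,
        1.15518140e+00, -2.38241276e-03]), 'qvel': array([-5.38795468e-05, -1.39662576e-04, -1.78733297e-03,  7.41098256e-04,
       -6.85561261e-04, -3.59945865e-04]), 'joint_efforts': array([-1.32331556e-03, -6.06360340e+01, -3.42819178e+01, -1.36175095e-04,
        3.92015238e-03, -4.66877992e-06]), 'eef_pos': array([222.81503047, 583.45602699, 210.22839921]), 'tcp_rot': array([-3.14035245e+00,  6.01773338e-06,  2.77678653e+00]), 'contact_force': array([-0.53387986,  0.10130457,  0.19219811]), 'wrist_torque': array([ 0.01525897, -0.00945496, -0.04161519]), 'grasp_force': 0.0, 'opening': 0.9977659736464485}
```

View pics/top0.png

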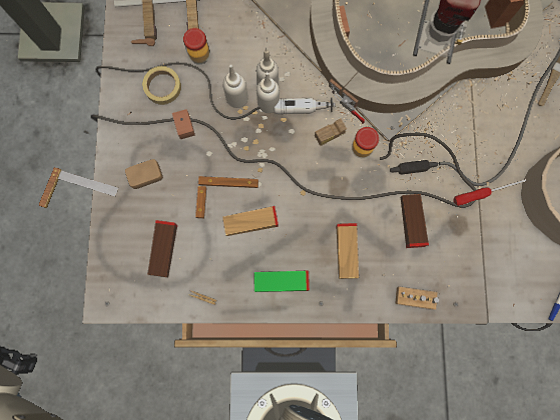

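View pics/side0.png

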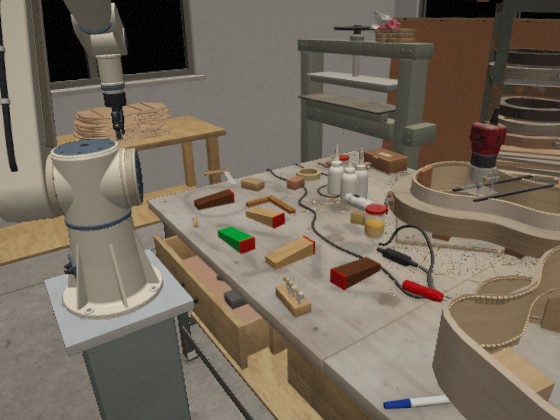

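```bash
cat > h.py <<'E'
import numpy as np, cv2
from rig import telemetry, optics, r
def grab(n,save=None):
    f=optics.grab_frame(n)
    if save: cv2.imwrite(f"pics/{save}.png",f["color"][:,:,::-1])
    return f
def cast(f,px,z):
    "pixels (N,2) -> world points on plane(s) z"
    px=np.atleast_2d(np.float64(px)); z=np.broadcast_to(np.float64(z),len(px))
    n=cv2.undistortPoints(px[:,None],f["mtx"],f["D"])[:,0]
    d=np.c_[n,np.ones(len(n))]@f["R"]; C=-f["R"].T@f["t"]
    return C+d*((z-C[2])/d[:,2])[:,None]
def proj(f,X):
    return cv2.projectPoints(np.float64(X).reshape(-1,1,3),cv2.Rodrigues(f["R"])[0],f["t"],f["mtx"],f["D"])[0][:,0]
def crop(f,x0,y0,x1,y1,k,name):
    c=cv2.resize(f["color"][y0:y1,x0:x1,::-1],None,fx=k,fy=k,interpolation=cv2.INTER_CUBIC); cv2.imwrite(f"pics/{name}.png",c)
E
python3 - <<'E'
from h import *
f=grab("top"); crop(f,130,165,450,310,2.5,"c1")
hsv=cv2.cvtColor(f["color"],cv2.COLOR_RGB2HSV)
for n,p in dict(pa=(240,222),pb=(347,255),dl=(162,250),dr=(414,222),rail1=(230,183),rail2=(201,205),bench=(300,230),bench2=(200,250),reda=(276,216),redb=(347,225)).items(): print(n,hsv[p[1],p[0]])
E
```

```text
pa [ 17 121 158]
pb [ 17 123 170]
dl [ 10 127  86]
dr [ 11 130  88]
rail1 [ 12 148 140]
rail2 [ 13 154 151]
bench [ 19  35 139]
bench2 [ 19  26 167]
reda [  3 159 141]
redb [  0 212 159]
```

View pics/c1.png

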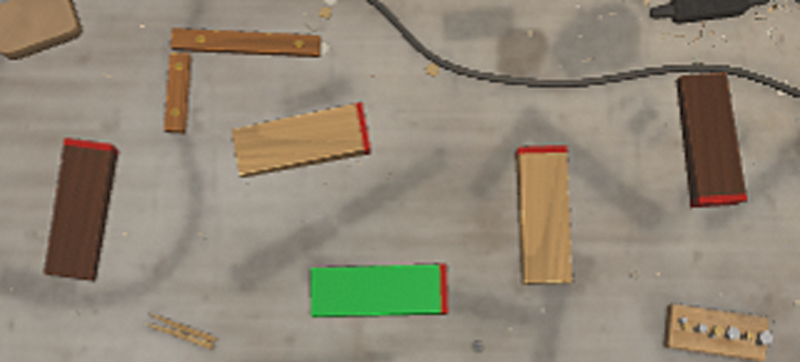

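```bash
cat >> h.py <<'E'
def mask(f,k=4):
    s=cv2.resize(cv2.cvtColor(f["color"],cv2.COLOR_RGB2HSV)[:,:,1],None,fx=k,fy=k,interpolation=cv2.INTER_CUBIC)
    return (s>80).astype(np.uint8)
def contour(f,seed,k=4):
    m=mask(f,k); m=cv2.morphologyEx(m,cv2.MORPH_OPEN,np.ones((7,7)))
    m=cv2.morphologyEx(m,cv2.MORPH_CLOSE,np.ones((9,9)))
    lab=cv2.connectedComponents(m)[1]; l=lab[int(seed[1]*k),int(seed[0]*k)]
    c=max(cv2.findContours((lab==l).astype(np.uint8),cv2.RETR_EXTERNAL,cv2.CHAIN_APPROX_NONE)[0],key=len)[:,0]
    return (c+.5)/k-.5
def wedge(f,seed,butt_px,zb=0,hA=40,hB=22,verbose=1):
    """blank pose from silhouette: far edges lie at top, near ones at base; butt_px: pixel near butt; base at zb"""
    c=contour(f,seed); C=-f["R"].T@f["t"]
    w=cast(f,c,zb+15)[:,:2]; (cx,cy),(a,b),ang=cv2.minAreaRect(w.astype(np.float32))
    u=np.array([np.cos(np.radians(ang)),np.sin(np.radians(ang))])
    if b>a: u=np.array([-u[1],u[0]])
    if (cast(f,[butt_px],zb+30)[0,:2]-[cx,cy])@u<0: u=-u
    p=np.array([cx,cy]); L,W=max(a,b)/2,min(a,b)/2
    for it in range(3):
        v=np.array([-u[1],u[0]]); q=w-p; s,t=q@u,q@v; E={}
        for nm,n,sel in (("+u",u,(s>L-7)&(abs(t)<W-9)),("-u",-u,(s<-L+7)&(abs(t)<W-9)),("+v",v,(t>W-7)&(abs(s)<L-15)),("-v",-v,(t<-W+7)&(abs(s)<L-15))):
            near=(C[:2]-p-n*(L if nm[1]=='u' else W))@n>0
            h=np.zeros(sel.sum()) if near else (hA+hB)/2+(hA-hB)/140*np.clip(s[sel],-70,70)
            X=cast(f,c[sel],zb+h)[:,:2]; l=cv2.fitLine(X.astype(np.float32),cv2.DIST_HUBER,0,.01,.01).ravel(); E[nm]=l
        d=[l[:2]*np.sign(l[:2]@u) for l in (E["+v"],E["-v"])]
        u=sum(d)/np.linalg.norm(sum(d)); v=np.array([-u[1],u[0]])
        off={k:E[k][2:] for k in E}
        a1,a0=off["+u"]@u,off["-u"]@u; b1,b0=off["+v"]@v,off["-v"]@v
        p=u*(a1+a0)/2+v*(b1+b0)/2
    if verbose: print("mid",p.round(1),"yaw",round(float(np.degrees(np.arctan2(u[1],u[0]))),2),"L",round(a1-a0,1),"W",round(b1-b0,1),"edges",[round(float(np.degrees(np.arctan2(x[1],x[0]))),1) for x in d])
    return p,u
E
python3 - <<'E'
from h import *
f=grab("top")
P=dict(pa=((245,222),(275,217)),pb=((347,250),(347,226)),dl=((162,250),(165,224)),dr=((414,222),(417,244)))
for n in P: print(n,end=" "); wedge(f,*P[n])
def ln(x): return x
for nm,seed in(("back",(240,184)),("side",(200,205))):
    c=contour(f,seed); w=cast(f,c,0); print(nm,w.min(0),w.max(0),cast(f,cv2.boxPoints(cv2.minAreaRect(c.astype(np.float32))),0)[:,:2].round(1).tolist())
# rail inner edges at base
c=np.vstack([contour(f,(240,184)),contour(f,(200,205))]);w=cast(f,c,0)[:,:2]
np.save("w.npy",w)
E
```

```text
pa mid [533.5 116. ] yaw -79.21 L 139.6 W 48.2 edges [-79.2, -79.2]
pb mid [ 455.4 -138.8] yaw 1.83 L 139.6 W 48.1 edges [1.7, 2.0]
dl mid [459.6 344.3] yaw -7.55 L 138.9 W 46.2 edges [-7.6, -7.5]
dr mid [ 536.8 -317.3] yaw -174.43 L 138.9 W 44.7 edges [-176.1, -172.8]
back [544.42551247  97.65634141   0.        ] [660.1210421  263.66045927   0.        ] [[544.8, 263.9], [660.7, 262.4], [653.4, 97.4], [537.4, 101.4]]
side [544.42551247  97.65634141   0.        ] [660.1210421  263.66045927   0.        ] [[544.8, 263.9], [660.7, 262.4], [653.4, 97.4], [537.4, 101.4]]
```

```bash
cat >> h.py <<'E'
def stop(f):
    c=contour(f,(240,184)); w=cast(f,c,0)[:,:2]
    b=w[(w[:,0]<643)&(w[:,0]>612)&(w[:,1]<225)&(w[:,1]>110)]; s=w[(w[:,1]<250)&(w[:,1]>225)&(w[:,0]<615)&(w[:,0]>553)]
    fl=lambda q:cv2.fitLine(q.astype(np.float32),cv2.DIST_HUBER,0,.01,.01).ravel()
    B,S=fl(b),fl(s); t=np.linalg.solve(np.c_[B[:2],-S[:2]],S[2:]-B[2:]); k=B[2:]+t[0]*B[:2]
    a=lambda d:np.degrees(np.arctan2(d[1],d[0]))
    return k,a(B),a(S),len(b),len(s)
E
python3 - <<'E'
from h import *
f=grab("top"); print(stop(f))
E
```

```text
(array([634.2478, 237.3992], dtype=float32), np.float32(87.598495), np.float32(-2.3813252), 170, 91)
```

```bash
cat >> h.py <<'E'
from scipy.spatial.transform import Rotation as Ro
K=np.array([634.2,237.4]); a=np.radians(-2.4); ex=np.array([np.cos(a),np.sin(a)]); ey=np.array([-ex[1],ex[0]])
W=lambda xs,ys: K+xs*ex+ys*ey
S=lambda p:((np.asarray(p)-K)@ex,(np.asarray(p)-K)@ey)
def go(xy,z,yaw,tilt=0,cur=None):
    "tilt: deg about tool y. prints dp, rot from cur=(pos,R) (default measured); returns the target"
    if cur is None:
        s=telemetry.sense(); cur=(np.array(s["eef_pos"]),Ro.from_euler("xyz",s["tcp_rot"]))
    p,R=cur; T=(np.array([*xy,z],float),Ro.from_euler("z",yaw,degrees=True)*Ro.from_euler("x",180,degrees=True)*Ro.from_euler("y",tilt,degrees=True))
    dp=R.inv().apply(T[0]-p)/40; rv=np.degrees((R.inv()*T[1]).as_rotvec())/6
    print("dp",dp.round(3).tolist(),"rot",rv.round(3).tolist(),"rows",np.ceil([np.linalg.norm(dp)*40/41.7,np.linalg.norm(rv)*6/7.16]))
    return T
E
python3 - <<'E'
from h import *
print(W(-165,-132)); c=go((463,250),150,100)
c=go(W(-165,-132),100,50,cur=c); go(W(-165,-132),40,20,cur=c)
E
```

```text
[463.81714674 112.42526929]
dp [-8.583, -5.651, 1.517] rot [-0.006, 0.004, 9.85] rows [10.  9.]
dp [-3.391, -0.577, 1.25] rot [0.0, -0.0, 8.333] rows [4. 7.]
dp [0.0, -0.0, 1.5] rot [0.0, -0.0, 5.0] rows [2. 5.]
```

Request:
play_rows(dp=[[-1, -0.6, 0.2], [-2, -1.2, 0.4], [-3, -1.8, 0.6], [-4, -2.4, 0.7], [-4.6, -2.9, 0.8]], rot=[[0, 0, 1], [0, 0, 2], [0, 0, 3], [0, 0, 4], [0, 0, 5]], fingers=1)

```text
clock: 0.67
eef_pos: [348.2, 418.4, 180.1]
tcp_rot: [3.141, 0.0, 2.249]
contact_force: [1.5, 0.7, 0.2]
opening: 0.999
grasp_force: 0.0
```

Run:
```python
from h import *
c=go((463,200),150,100)
c=go(W(-165,-132),100,65,cur=c); c=go(W(-165,-132),60,30,cur=c);c=go(W(-165,-132),20,-2.4,cur=c)
```

```text
dp [-6.052, -1.187, 0.751] rot [0.005, -0.001, 4.806] rows [6. 5.]
dp [-2.16, -0.36, 1.25] rot [0.0, -0.0, 5.833] rows [3. 5.]
dp [0.0, -0.0, 1.0] rot [0.0, -0.0, 5.833] rows [1. 5.]
dp [0.0, -0.0, 1.0] rot [-0.0, -0.0, 5.4] rows [1. 5.]
```

Request:
play_rows(dp=[[-1.2, -0.2, 0.2], [-2.4, -0.4, 0.4], [-3.6, -0.7, 0.5], [-4.8, -0.9, 0.6], [-6.0, -1.2, 0.7]], rot=[[0, 0, 1], [0, 0, 2], [0, 0, 3], [0, 0, 4], [0, 0, 4.8]])

```text
clock: 1.08
eef_pos: [445.0, 235.5, 155.4]
tcp_rot: [3.141, -0.0, 1.745]
contact_force: [1.9, 1.0, 0.0]
opening: 1.001
grasp_force: 0.0
```

Request:
play_rows(dp=[[-0.6, -0.1, 0.2], [-1.2, -0.2, 0.5], [-1.8, -0.3, 0.8], [-2.2, -0.4, 1.0], [-2.2, -0.4, 1.2]], rot=[[0, 0, 1.2], [0, 0, 2.4], [0, 0, 3.6], [0, 0, 4.8], [0, 0, 5.8]])

```text
clock: 1.5
eef_pos: [443.4, 145.1, 106.8]
tcp_rot: [-3.141, 0.002, 1.135]
contact_force: [-0.5, 0.5, 1.2]
opening: 0.998
grasp_force: 0.0
```

Request:
play_rows(dp=[[0, 0, 0.2], [0, 0, 0.5], [0, 0, 0.8], [0, 0, 1.0], [0, 0, 1.0]], rot=[[0, 0, 1.2], [0, 0, 2.4], [0, 0, 3.6], [0, 0, 4.8], [0, 0, 5.8]])

```text
clock: 1.92
eef_pos: [443.3, 147.5, 66.0]
tcp_rot: [-3.141, 0.002, 0.529]
contact_force: [-0.3, -0.5, -1.2]
opening: 1.001
grasp_force: 0.0
```

Request:
play_rows(dp=[[0, 0, 0], [0, 0, 0], [0, 0, 0], [0, 0, 0], [0, 0, 0]], rot=[[0, 0, 1.2], [0, 0, 2.4], [0, 0, 3.6], [0, 0, 4.8], [0, 0, 5.4]])

```text
clock: 2.33
eef_pos: [444.4, 147.9, 67.5]
tcp_rot: [-3.142, -0.0, -0.037]
contact_force: [-0.8, 0.3, -0.4]
opening: 1.0
grasp_force: 0.0
```

Run:
```python
from h import *
c=go(W(-165,-132),-3,-2.4); go(W(-100,-132),-3,-2.4,cur=c)
f=grab("side"); crop(f,180,160,380,300,4,"s1")
```

```text
dp [0.519, 0.868, 1.762] rot [-0.0, -0.001, 0.049] rows [2. 1.]
dp [1.625, -0.0, -0.0] rot [0.0, 0.0, 0.0] rows [2. 0.]
```

View pics/s1.png

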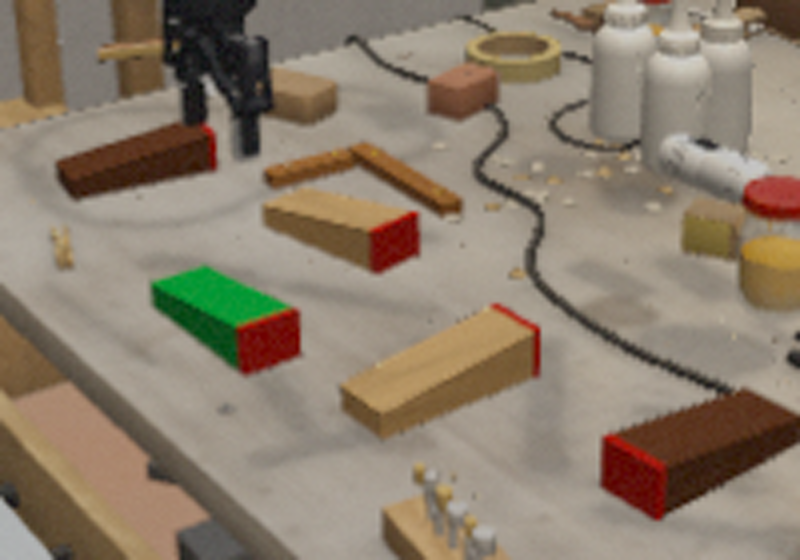

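Run:
```python
from h import *
f=grab("side","s2")
print(proj(f,[[444,148,67],[222.8,583.5,210],[533,116,31],[460,344,31]]).round(0), telemetry.sense()["eef_pos"])
crop(f,0,0,420,300,1.9,"s2")
```

```text
[[235. 204.]
 [122. 145.]
 [264. 211.]
 [213. 195.]] [444.34448674 147.86372541  67.50027453]
```

View pics/s2.png

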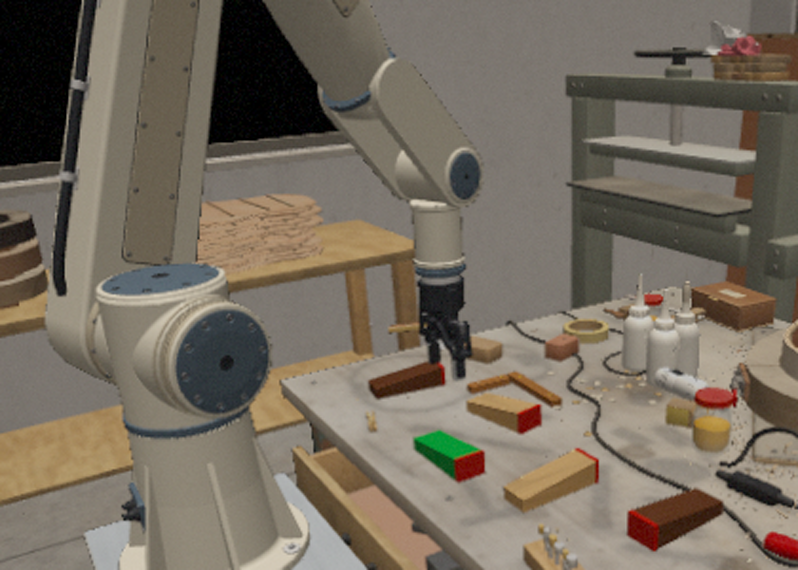

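Request:
play_rows(dp=[[0.5, 0.86, 0], [0.51, 0.87, 0.6], [0.51, 0.87, 1.2], [0.51, 0.87, 1.7], [0.51, 0.87, 1.74]], rot=[[0, 0, 0.05], [0, 0, 0.05], [0, 0, 0.05], [0, 0, 0.05], [0, 0, 0.05]])

```text
clock: 2.85
eef_pos: [461.6, 111.7, -4.7]
tcp_rot: [3.14, 0.004, -0.033]
contact_force: [-0.8, -0.3, 0.1]
opening: 1.0
grasp_force: 0.0
```

Request:
play_rows(dp=[[0.2, 0, 0], [0.4, 0, 0], [0.6, 0, 0], [0.8, 0, 0], [1.0, 0, 0]], rot=[[0, 0, 0], [0, 0, 0], [0, 0, 0], [0, 0, 0], [0, 0, 0]])

```text
clock: 3.27
eef_pos: [505.6, 111.3, -1.1]
tcp_rot: [-3.141, -0.002, -0.035]
contact_force: [-0.3, -0.6, -0.2]
opening: 1.002
grasp_force: 0.0
```

Request:
play_rows(dp=[[0.15, 0, 0], [0.3, 0, 0], [0.45, 0, 0], [0.6, 0, 0], [0.75, 0, 0]], rot=[[0, 0, 0], [0, 0, 0], [0, 0, 0], [0, 0, 0], [0, 0, 0]])

```text
clock: 3.68
eef_pos: [534.0, 110.0, -2.2]
tcp_rot: [3.142, 0.0, -0.035]
contact_force: [-0.9, -0.1, 0.7]
opening: 1.001
grasp_force: 0.5
```

Run:
```python
from h import *
s=telemetry.sense(); print(s["eef_pos"],S(s["eef_pos"][:2]),s["contact_force"])
f=grab("top","t1")
print(f["color"].shape)
```

```text
[533.96993895 109.9663806   -2.1637063 ] (np.float64(-94.80577613416908), np.float64(-131.51903779510428)) [-0.90874176 -0.09520024  0.71857203]
(420, 560, 3)
```

View pics/t1.png

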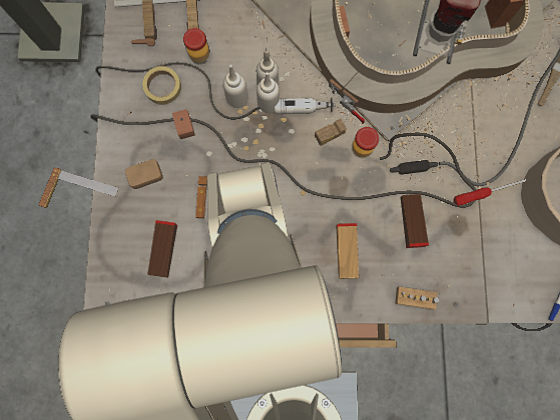

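Request:
play_rows(dp=[[0.12, 0, 0], [0.24, 0, 0], [0.36, 0, 0], [0.48, 0, 0], [0.6, 0, 0]], rot=[[0, 0, 0], [0, 0, 0], [0, 0, 0], [0, 0, 0], [0, 0, 0]])

```text
clock: 4.15
eef_pos: [558.1, 109.2, -2.2]
tcp_rot: [3.142, -0.0, -0.035]
contact_force: [-1.2, -0.2, -0.2]
opening: 0.998
grasp_force: 0.3
```

Request:
play_rows(dp=[[0.04, 0, 0], [0.08, 0, 0], [0.12, 0, 0], [0.16, 0, 0], [0.2, 0, 0]], rot=[[0, 0, 0], [0, 0, 0], [0, 0, 0], [0, 0, 0], [0, 0, 0]])

```text
clock: 4.57
eef_pos: [565.6, 108.9, -2.1]
tcp_rot: [3.142, 0.0, -0.035]
contact_force: [-0.7, 0.4, -0.4]
opening: 0.998
grasp_force: 0.3
```

Request:
play_rows(dp=[[0.03, 0, 0], [0.06, 0, 0], [0.06, 0, 0]], rot=[[0, 0, 0], [0, 0, 0], [0, 0, 0]])

```text
clock: 4.82
eef_pos: [568.2, 108.8, -2.1]
tcp_rot: [-3.142, -0.0, -0.035]
contact_force: [-0.1, -0.7, -0.6]
opening: 1.0
grasp_force: 0.1
```

Request:
play_rows(dp=[[0.03, 0, 0], [0.06, 0, 0], [0.06, 0, 0]], rot=[[0, 0, 0.06], [0, 0, 0.06], [0, 0, 0.06]])

```text
clock: 5.07
eef_pos: [570.7, 108.8, -2.1]
tcp_rot: [-3.142, -0.0, -0.041]
contact_force: [-1.0, 0.2, -0.2]
opening: 1.0
grasp_force: 0.2
```

Request:
play_rows(dp=[[0.03, 0, 0], [0.05, 0, 0], [0.05, 0, 0]], rot=[[0, 0, 0], [0, 0, 0], [0, 0, 0]])

```text
clock: 5.32
eef_pos: [572.6, 108.7, -2.1]
tcp_rot: [-3.142, -0.0, -0.041]
contact_force: [-1.1, 0.1, 0.3]
opening: 0.998
grasp_force: 0.2
```

Request:
play_rows(dp=[[0.03, 0, 0], [0.05, 0, 0], [0.05, 0, 0]], rot=[[0, 0, 0], [0, 0, 0], [0, 0, 0]])

```text
clock: 5.57
eef_pos: [574.6, 108.6, -2.1]
tcp_rot: [-3.142, -0.0, -0.041]
contact_force: [-0.6, -0.3, -0.2]
opening: 1.004
grasp_force: 0.2
```

Request:
play_rows(dp=[[0.03, 0, 0], [0.05, 0, 0], [0.05, 0, 0]], rot=[[0, 0, 0], [0, 0, 0], [0, 0, 0]])

```text
clock: 5.82
eef_pos: [576.6, 108.5, -2.1]
tcp_rot: [-3.142, -0.0, -0.041]
contact_force: [-0.2, -0.1, -0.1]
opening: 0.998
grasp_force: 0.2
```

Run:
```python
from h import *
f=grab("side"); crop(f,200,150,340,255,5,"s3")
print(S(telemetry.sense()["eef_pos"][:2]))
```

```text
(np.float64(-52.204205964178044), np.float64(-131.2165044878952))
```

View pics/s3.png

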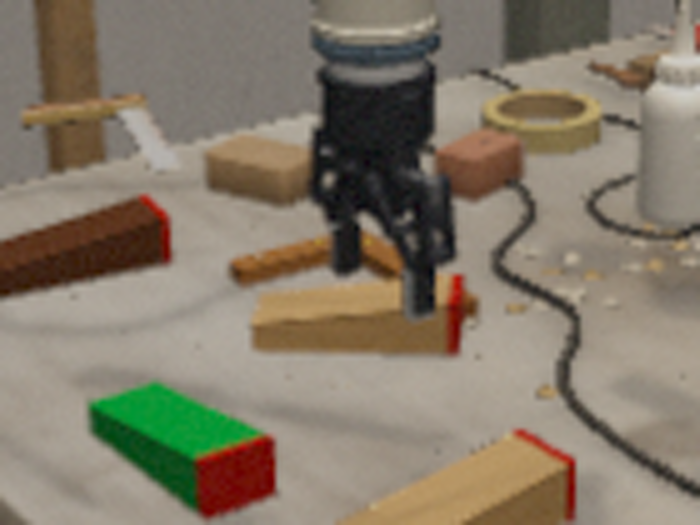

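Run:
```python
from h import *
f=grab("side")
for z in(0,10,20,30,40): print(z,proj(f,[[*W(-52,-181),z],[*W(-52,-81),z],[*W(-52,-131),z]]).round(1).tolist())
# blank corners from side crop: toe-bottom-left, butt-bottom
for px,z in(((200+253/5,150+350/5),0),((200+458/5,150+353/5),0),((200+463/5,150+276/5),40),((200+260/5,150+293/5),22)): print(px,z,cast(f,[px],z)[0].round(0),np.round(S(cast(f,[px],z)[0,:2])))
```

```text
0 [[284.1, 221.6], [268.5, 211.4], [276.1, 216.4]]
10 [[284.0, 218.9], [268.4, 208.8], [276.0, 213.7]]
20 [[284.0, 216.2], [268.3, 206.2], [275.9, 211.0]]
30 [[283.9, 213.4], [268.3, 203.5], [275.9, 208.3]]
40 [[283.9, 210.6], [268.2, 200.9], [275.8, 205.6]]
(250.6, 220.0) 0 [492. 137.   0.] [-137. -106.]
(291.6, 220.6) 0 [599.  50.   0.] [ -27. -189.]
(292.6, 205.2) 40 [624.  77.  40.] [  -4. -161.]
(252.0, 208.6) 22 [520. 172.  22.] [-111.  -70.]
```

Request:
play_rows(dp=[[0, 0, -0.5], [0, 0, -1], [-1, 0, -1.5], [-2, 0, -1.5], [-3, 0, -1.5]], rot=[[0, 0, 0], [0, 0, 0], [0, 0, 0], [0, 0, 0], [0, 0, 0]], fingers=0.5)

```text
clock: 6.33
eef_pos: [456.4, 113.6, 59.0]
tcp_rot: [-3.141, -0.003, -0.042]
contact_force: [-0.7, 0.6, 0.3]
opening: 0.501
grasp_force: 0.0
```

Request:
play_rows(dp=[[0, 0, 0], [0, 0, 0]], rot=[[0, 0, 0], [0, 0, 0]])

```text
clock: 6.5
eef_pos: [454.3, 113.3, 58.0]
tcp_rot: [3.141, 0.001, -0.04]
contact_force: [1.1, -0.7, 0.3]
opening: 0.497
grasp_force: 0.0
```

Run:
```python
from h import *
s=telemetry.sense();print(s["eef_pos"],S(s["eef_pos"][:2]),s["opening"])
f=grab("side"); crop(f,190,140,330,245,5.7,"s4")
hsv=cv2.cvtColor(f["color"],cv2.COLOR_RGB2HSV)
```

```text
[454.3293623  113.33929781  58.02032486] (np.float64(-174.5177375876776), np.float64(-131.48408042112428)) 0.49652873054873176
```

View pics/s4.png

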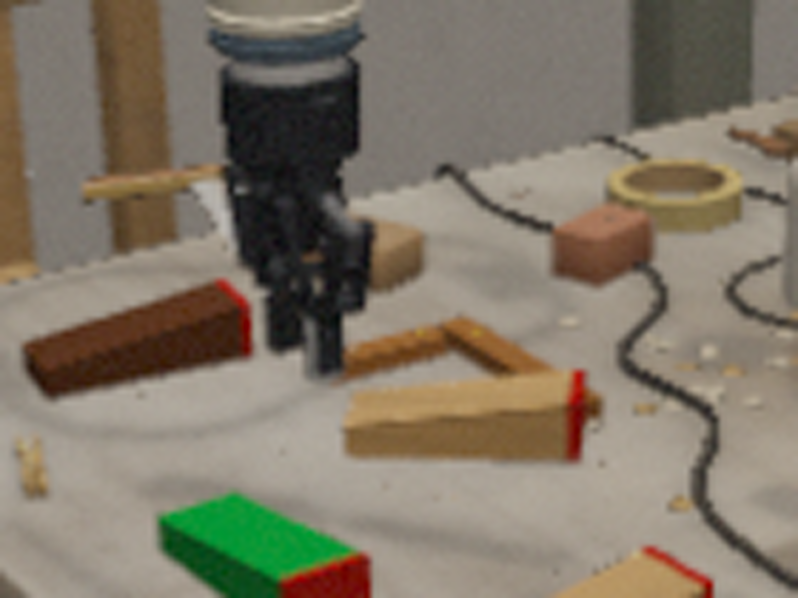

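Run:
```python
from h import *
f=grab("side")
for z in(50,60,70,80): print(z,proj(f,[[*W(-174.5-8,-167),z],[*W(-174.5+8,-167),z],[*W(-174.5,-131.5),z]]).round(1).tolist())
go(W(-165,-115),-5,-2.4)
```

```text
50 [[246.5, 216.0], [251.0, 214.8], [243.5, 211.6]]
60 [[246.4, 213.1], [250.8, 211.9], [243.3, 208.7]]
70 [[246.2, 210.2], [250.7, 209.0], [243.2, 205.9]]
80 [[246.0, 207.3], [250.5, 206.1], [243.0, 203.0]]
dp [0.144, -0.396, 1.586] rot [-0.006, -0.022, 0.009] rows [2. 1.]
```

Run:
```python
from h import *
f=grab("side")
print(proj(f,[[*W(0,0),16],[*W(22,22),16],[*W(0,-138),0],[*W(0,-138),16]]).round(1))
u=np.array([np.cos(np.radians(1.8)),np.sin(np.radians(1.8))]);v=np.array([-u[1],u[0]]);p=np.array([455.4,-138.8])
print((proj(f,[[*(p-70*u-25*v),0],[*(p+70*u-25*v),40],[*(p+70*u+25*v),40],[*(p-70*u+25*v),22]])).round(1))
print(contour(f,(290,252))[[contour(f,(290,252))[:,1].argmax(),contour(f,(290,252))[:,0].argmax(),contour(f,(290,252))[:,0].argmin(),contour(f,(290,252))[:,1].argmin()]])
```

```text
[[269.2 196.7]
 [271.2 193.6]
 [290.  213.4]
 [289.9 209.2]]
[[275.1 268.8]
 [314.8 240.3]
 [303.5 234. ]
 [264.3 254.4]]
[[274.625 268.875]
 [314.625 252.875]
 [265.125 255.375]
 [302.375 235.375]]
```

Request:
play_rows(dp=[[0.1, -0.4, 0.5], [0.1, -0.4, 1.0], [0.1, -0.4, 1.5], [0.1, -0.4, 1.55], [0.1, -0.4, 1.55]], rot=[[0, 0, 0], [0, 0, 0], [0, 0, 0], [0, 0, 0], [0, 0, 0]])

```text
clock: 7.07
eef_pos: [461.2, 129.0, -5.1]
tcp_rot: [3.141, 0.002, -0.042]
contact_force: [-0.8, -0.8, 0.3]
opening: 0.498
grasp_force: 0.0
```

Request:
play_rows(dp=[[0, 0, 0.05], [0, 0, 0.05], [0, 0, 0.05]], rot=[[0, 0, 0], [0, 0, 0], [0, 0, 0]])

```text
clock: 7.32
eef_pos: [462.0, 129.3, -5.3]
tcp_rot: [-3.141, -0.001, -0.042]
contact_force: [-0.1, -0.5, 0.6]
opening: 0.502
grasp_force: 0.0
```

Run:
```python
from h import *
f=grab("side"); s=telemetry.sense();print(s["eef_pos"],S(s["eef_pos"][:2]),s["contact_force"])
# finger tips: lowest dark pixels near gripper
hsv=cv2.cvtColor(f["color"],cv2.COLOR_RGB2HSV); d=((hsv[:,:,2]<75)&(hsv[:,:,1]<90)).astype(np.uint8)
for c in range(228,262,2):
    rr=np.where(d[150:240,c])[0]; print(c,(rr.max()+150) if len(rr) else None,end="; ")
print(proj(f,[[*W(-172-8,-150),0],[*W(-172+8,-150),0],[*W(-172,-80),0]]).round(1).tolist())
```

```text
[461.93366869 129.39133016  -5.28588937] (np.float64(-167.5922908111131), np.float64(-115.1276931215009)) [-0.74894792  0.37597055  0.41228694]
228 166; 230 187; 232 198; 234 202; 236 205; 238 216; 240 216; 242 215; 244 212; 246 220; 248 220; 250 219; 252 210; 254 207; 256 None; 258 None; 260 None; [[245.5, 228.0], [249.9, 226.8], [237.8, 219.8]]
```

Request:
play_rows(dp=[[0, 0, 0.04], [0, 0, 0.04]], rot=[[0, 0, 0], [0, 0, 0]])

```text
clock: 7.53
eef_pos: [461.4, 129.3, -7.4]
tcp_rot: [-3.141, -0.001, -0.041]
contact_force: [-0.4, -0.6, -0.8]
opening: 0.497
grasp_force: 0.0
```

Request:
play_rows(dp=[[0, 0, 0.04], [0, 0, 0.04]], rot=[[0, 0, 0], [0, 0, 0]])

```text
clock: 7.7
eef_pos: [461.1, 129.2, -9.4]
tcp_rot: [-3.142, 0.0, -0.041]
contact_force: [-0.4, -0.4, 0.5]
opening: 0.501
grasp_force: 0.0
```

Request:
play_rows(dp=[[0, 0, 0.04], [0, 0, 0.04]], rot=[[0, 0, 0], [0, 0, 0]])

```text
clock: 7.87
eef_pos: [461.0, 129.2, -11.1]
tcp_rot: [3.142, 0.0, -0.041]
contact_force: [0.3, -0.5, -0.4]
opening: 0.498
grasp_force: 0.0
```

Request:
play_rows(dp=[[0, 0, 0.04], [0, 0, 0.04]], rot=[[0, 0, 0], [0, 0, 0]])

```text
clock: 8.03
eef_pos: [461.0, 129.2, -12.8]
tcp_rot: [3.141, 0.0, -0.041]
contact_force: [0.1, 0.6, -0.1]
opening: 0.5
grasp_force: 0.0
```

Request:
play_rows(dp=[[0.15, 0, 0], [0.3, 0, 0], [0.45, 0, 0], [0.6, 0, 0], [0.75, 0, 0]], rot=[[0, 0, 0], [0, 0, 0], [0, 0, 0], [0, 0, 0], [0, 0, 0]])

```text
clock: 8.45
eef_pos: [491.7, 128.0, -12.5]
tcp_rot: [3.142, 0.0, -0.041]
contact_force: [-2.1, 1.7, 0.5]
opening: 0.498
grasp_force: 0.9
```

Request:
play_rows(dp=[[0.15, 0, 0], [0.3, 0, 0], [0.45, 0, 0], [0.6, 0, 0], [0.75, 0, 0]], rot=[[0, 0, 0], [0, 0, 0], [0, 0, 0], [0, 0, 0], [0, 0, 0]])

```text
clock: 8.87
eef_pos: [521.6, 126.8, -12.6]
tcp_rot: [3.142, 0.0, -0.041]
contact_force: [-2.0, 0.3, 0.9]
opening: 0.5
grasp_force: 0.9
```

```bash
cat >> h.py <<'E'
def redend(f,box):
    x0,y0,x1,y1=box; h=cv2.cvtColor(f["color"],cv2.COLOR_RGB2HSV)[y0:y1,x0:x1]
    m=((h[:,:,0]<6)|(h[:,:,0]>174))&(h[:,:,1]>170); y,x=np.where(m); return x+x0,y+y0
def palec(f,seed):
    h=cv2.cvtColor(f["color"],cv2.COLOR_RGB2HSV); h=cv2.resize(h,None,fx=4,fy=4,interpolation=cv2.INTER_CUBIC)
    m=((h[:,:,1]>80)&(h[:,:,2]>110)).astype(np.uint8); m=cv2.morphologyEx(m,cv2.MORPH_OPEN,np.ones((5,5)))
    l=cv2.connectedComponents(m)[1]; l=(l==l[int(seed[1]*4),int(seed[0]*4)]).astype(np.uint8)
    c=max(cv2.findContours(l,cv2.RETR_EXTERNAL,cv2.CHAIN_APPROX_NONE)[0],key=len)
    return (cv2.approxPolyDP(c,6,True)[:,0]+.5)/4-.5
E
python3 - <<'E'
from h import *
s=telemetry.sense();print(S(s["eef_pos"][:2]),s["contact_force"])
f=grab("side","s5"); print(palec(f,(270,213)).round(0).tolist())
x,y=redend(f,(250,190,310,235)); print(x.min(),x.max(),y.min(),y.max(),[(c,y[x==c].min(),y[x==c].max()) for c in sorted(set(x))])
E
```

```text
(np.float64(-107.87278980068935), np.float64(-115.24953361442859)) [-1.96364938  0.34615085  0.8834656 ]
[[272.0, 196.0], [272.0, 200.0], [280.0, 205.0], [271.0, 206.0], [267.0, 209.0], [267.0, 218.0], [297.0, 221.0], [298.0, 213.0], [295.0, 212.0], [299.0, 211.0], [302.0, 205.0], [289.0, 206.0]]
297 302 205 220 [(np.int64(297), np.int64(211), np.int64(220)), (np.int64(298), np.int64(210), np.int64(220)), (np.int64(299), np.int64(208), np.int64(219)), (np.int64(300), np.int64(207), np.int64(217)), (np.int64(301), np.int64(205), np.int64(215)), (np.int64(302), np.int64(206), np.int64(206))]
```

Run:
```python
from h import *
f=grab("side")
for px,z in(((297,221),0),((302,214.5),0),((302,205),40),((267,218.5),0)): print(px,z,np.round(S(cast(f,[px],z)[0,:2])))
```

```text
(297, 221) 0 [ -14. -201.]
(302, 214.5) 0 [  29. -169.]
(302, 205) 40 [  23. -177.]
(267, 218.5) 0 [ -86. -128.]
```

Request:
play_rows(dp=[[0.12, 0, 0], [0.24, 0, 0], [0.36, 0, 0], [0.48, 0, 0], [0.6, 0, 0]], rot=[[0, 0, 0], [0, 0, 0], [0, 0, 0], [0, 0, 0], [0, 0, 0]])

```text
clock: 9.38
eef_pos: [545.6, 125.8, -12.6]
tcp_rot: [3.142, 0.0, -0.041]
contact_force: [-1.5, 1.1, -0.7]
opening: 0.5
grasp_force: 0.7
```

Request:
play_rows(dp=[[0.1, 0, 0], [0.2, 0, 0], [0.3, 0, 0], [0.3, 0, 0]], rot=[[0, 0, 0], [0, 0, 0], [0, 0, 0], [0, 0, 0]])

```text
clock: 9.72
eef_pos: [558.2, 125.4, -12.4]
tcp_rot: [-3.141, -0.001, -0.041]
contact_force: [-0.4, 0.5, -1.0]
opening: 0.501
grasp_force: 0.2
```

Run:
```python
from h import *
s=telemetry.sense();print(S(s["eef_pos"][:2]),s["contact_force"])
f=grab("side","s6"); C=palec(f,(285,214))
print(C.round(0).tolist())
x,y=redend(f,(250,190,310,235)); print([(int(c),int(y[x==c].min()),int(y[x==c].max())) for c in sorted(set(x))])
```

```text
(np.float64(-71.25883474136192), np.float64(-115.1186150663818)) [-0.4401073   0.53904711 -0.97719437]
[[-0.0, -0.0], [-0.0, 162.0], [9.0, 160.0], [10.0, 158.0], [23.0, 153.0], [25.0, 151.0], [24.0, 141.0], [38.0, 139.0], [29.0, 166.0], [-0.0, 171.0], [-0.0, 228.0], [63.0, 213.0], [70.0, 245.0], [-0.0, 264.0], [-0.0, 419.0], [277.0, 419.0], [192.0, 316.0], [191.0, 312.0], [193.0, 312.0], [241.0, 369.0], [247.0, 366.0], [246.0, 356.0], [268.0, 346.0], [274.0, 354.0], [287.0, 348.0], [288.0, 382.0], [323.0, 419.0], [559.0, 419.0], [559.0, 327.0], [556.0, 327.0], [559.0, 326.0], [559.0, 320.0], [556.0, 318.0], [558.0, 316.0], [555.0, 316.0], [559.0, 311.0], [556.0, 312.0], [557.0, 309.0], [553.0, 310.0], [551.0, 307.0], [549.0, 307.0], [549.0, 311.0], [547.0, 310.0], [547.0, 306.0], [551.0, 305.0], [548.0, 304.0], [549.0, 302.0], [551.0, 303.0], [552.0, 301.0], [548.0, 298.0], [541.0, 319.0], [530.0, 316.0], [532.0, 318.0], [539.0, 319.0], [539.0, 323.0], [527.0, 321.0], [529.0, 311.0], [524.0, 325.0], [525.0, 328.0], [522.0, 334.0], [516.0, 336.0], [518.0, 338.0], [518.0, 342.0], [510.
[... 808 characters left out ...]
], [559.0, 209.0], [556.0, 213.0], [539.0, 211.0], [519.0, 204.0], [523.0, 201.0], [520.0, 197.0], [525.0, 197.0], [523.0, 194.0], [525.0, 192.0], [544.0, 189.0], [559.0, 191.0], [559.0, 188.0], [556.0, 186.0], [556.0, 187.0], [553.0, 187.0], [557.0, 183.0], [557.0, 176.0], [559.0, 176.0], [559.0, 170.0], [553.0, 170.0], [553.0, 167.0], [559.0, 168.0], [559.0, 155.0], [557.0, 153.0], [552.0, 156.0], [500.0, 151.0], [500.0, 146.0], [505.0, 144.0], [555.0, 148.0], [556.0, 150.0], [554.0, 151.0], [559.0, 152.0], [559.0, -0.0]]
[(298, 215, 224), (299, 214, 224), (300, 214, 223), (301, 213, 223), (302, 213, 222), (303, 212, 222), (304, 212, 221), (305, 211, 220), (306, 210, 220), (307, 209, 219)]
```

```bash
cat >> h.py <<'E'
def butt(f,box=(250,190,330,240)):
    "pale_a pose (stop coords) from the red end face's base corners in the side view"
    x,y=redend(f,box); c=np.array(sorted(set(x))); b=np.array([y[x==i].max() for i in c])+.5
    k=np.polyfit(c,b,1); e=np.array([c[0]-.5,c[-1]+.5])
    P=np.array([S(q[:2]) for q in cast(f,np.c_[e,np.polyval(k,e)],0)]); w=P[1]-P[0]; L=np.linalg.norm(w); w/=L; u=np.array([w[1],-w[0]])
    m=P.mean(0); print("butt corners",P.round(0).tolist(),"W",L.round(0),"yaw_s",np.degrees(np.arctan2(u[1],u[0])).round(0),"mid",(m-70*u).round(0),"toe",(m-140*u).round(0))
E
python3 - <<'E'
from h import *
butt(grab("side"))
E
```

```text
butt corners [[-205.0, -223.0], [-23.0, -285.0]] W 192.0 yaw_s -109.0 mid [ -92. -187.] toe [ -69. -121.]
```

```bash
sed -i 's/box=(250,190,330,240)/box=(280,200,325,232)/' h.py
python3 - <<'E'
from h import *
butt(grab("side"))
E
```

```text
butt corners [[-30.0, -228.0], [21.0, -212.0]] W 54.0 yaw_s -72.0 mid [ -26. -153.] toe [-47. -86.]
```

Request:
play_rows(dp=[[0.05, 0.1, 0], [0.1, 0.1, 0], [0.15, 0.1, 0], [0.2, 0.1, 0], [0.2, 0.1, 0]], rot=[[0, 0, 0], [0, 0, 0], [0, 0, 0], [0, 0, 0], [0, 0, 0]])

```text
clock: 10.28
eef_pos: [564.8, 120.9, -12.6]
tcp_rot: [3.142, 0.001, -0.041]
contact_force: [-2.5, 0.7, -0.1]
opening: 0.5
grasp_force: 1.5
```

Request:
play_rows(dp=[[0.05, 0, 0], [0.1, 0, 0], [0.1, 0, 0]], rot=[[0, 0, 0], [0, 0, 0], [0, 0, 0]])

```text
clock: 10.53
eef_pos: [565.2, 120.8, -13.0]
tcp_rot: [3.141, 0.007, -0.042]
contact_force: [-13.2, 4.2, 10.0]
opening: 0.501
grasp_force: 8.8
```

Run:
```python
from h import *
s=telemetry.sense();print(S(s["eef_pos"][:2]),s["contact_force"])
butt(grab("side"))
```

```text
(np.float64(-64.00660168682279), np.float64(-119.42213542204188)) [-13.20582972   4.19719163   9.95580493]
butt corners [[-31.0, -234.0], [29.0, -212.0]] W 64.0 yaw_s -70.0 mid [ -25. -158.] toe [-50. -92.]
```

Run:
```python
from h import *
f=grab("side");x,y=redend(f,(280,200,335,232)); print([(int(c),int(y[x==c].min()),int(y[x==c].max())) for c in sorted(set(x))])
for ys in(-215,-225,-235): print(ys,proj(f,[[*W(-50,ys),0],[*W(0,ys),0],[*W(-50,ys),40],[*W(0,ys),40]]).round(1).tolist())
```

```text
[(299, 215, 224), (300, 215, 224), (301, 214, 224), (302, 214, 224), (303, 213, 223), (304, 213, 222), (305, 212, 222), (306, 212, 222), (307, 211, 221), (308, 211, 220), (309, 212, 218)]
-215 [[290.3, 225.2], [302.8, 221.4], [290.1, 214.0], [302.9, 210.4]]
-225 [[292.0, 226.3], [304.6, 222.5], [291.9, 215.1], [304.6, 211.4]]
-235 [[293.7, 227.5], [306.4, 223.6], [293.6, 216.2], [306.4, 212.5]]
```

Request:
play_rows(dp=[[-0.3, 0, 0], [-0.6, 0, -0.8], [-0.6, 0, -1.8], [-0.6, 1, -2.2], [-0.6, 2, -2.2]], rot=[[0, 0, 0], [0, 0, 0], [0, 0, 0], [0, 0, 0], [0, 0, 0]], fingers=0)

```text
clock: 11.05
eef_pos: [545.5, 42.8, 79.9]
tcp_rot: [-3.141, -0.009, -0.037]
contact_force: [1.9, -0.3, -0.1]
opening: 0.003
grasp_force: 0.0
```

Request:
play_rows(dp=[[0.8, 1, 0], [1.4, 2, 0], [1.4, 2.8, 0], [1.4, 3.0, 0], [1.4, 3.0, 0]], rot=[[0, 0, 0], [0, 0, 0], [0, 0, 0], [0, 0, 0], [0, 0, 0]])

```text
clock: 11.47
eef_pos: [593.3, -83.6, 75.6]
tcp_rot: [3.141, -0.001, -0.045]
contact_force: [-0.0, 0.8, -0.3]
opening: -0.0
grasp_force: 0.0
```

Run:
```python
from h import *
s=telemetry.sense();print(S(s["eef_pos"][:2]),s["eef_pos"],s["contact_force"])
f=grab("top","t2"); p,u=wedge(f,(258,200),(285,200)); print(S(p))
crop(f,160,150,420,320,3,"t2")
```

```text
(np.float64(-27.427485322805467), np.float64(-322.4783223813008)) [593.29258268 -83.64691023  75.57940389] [-0.01218285  0.83562963 -0.34797565]
mid [614.9 135.2] yaw -86.38 L 252.0 W 91.2 edges [-94.4, -78.4]
(np.float64(-14.974138483079638), np.float64(-102.93521064236963))
```

View pics/t2.png

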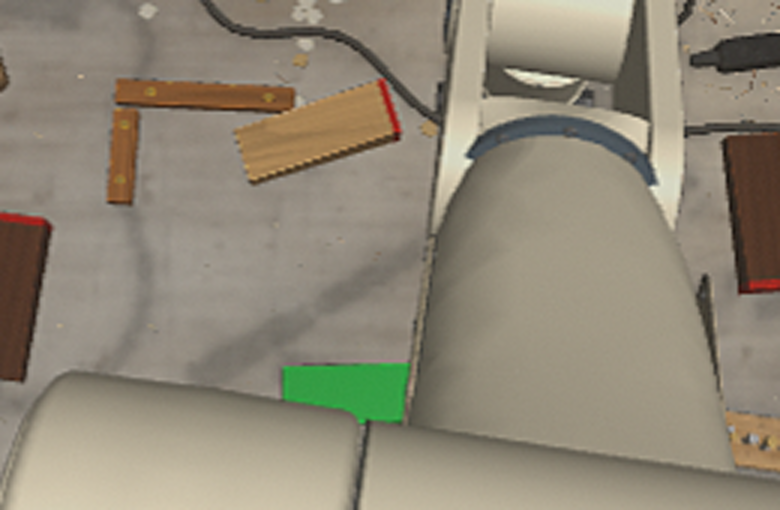

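```bash
cat >> h.py <<'E'
def corners(f,px):
    "top-face corners pixels in order toe far, toe near, butt near, butt far -> stop coords"
    P=np.array([S(q[:2]) for q in cast(f,px,[22,22,40,40])]); t=(P[0]+P[1])/2; b=(P[2]+P[3])/2; u=b-t
    print(P.round(0).tolist(),"mid",((t+b)/2).round(1),"L",np.linalg.norm(u).round(0),"W",np.linalg.norm(P[0]-P[1]).round(0),np.linalg.norm(P[2]-P[3]).round(0),"yaw_s",np.degrees(np.arctan2(u[1],u[0])).round(1)); return (t+b)/2,u
E
python3 - <<'E'
from h import *
f=grab("top")
px=np.array([[235,130],[252,180],[400,135],[383,80]])/3+[160,150]
corners(f,px)
s=telemetry.sense();print(S(s["eef_pos"][:2]))
c=go(W(40,-215),60,-2.4); c=go(W(40,-215),6,-2.4,cur=c); go(W(10,-215),6,-2.4,cur=c)
E
```

```text
[[-24.0, -90.0], [-68.0, -108.0], [-26.0, -236.0], [23.0, -219.0]] mid [ -23.8 -163.4] L 136.0 W 48.0 52.0 yaw_s -70.8
(np.float64(-28.479059022706426), np.float64(-319.28477956063097))
dp [1.71, -2.608, 0.384] rot [-0.002, 0.001, -0.008] rows [4. 1.]
dp [0.0, -0.0, 1.35] rot [0.0, 0.0, 0.0] rows [2. 0.]
dp [-0.75, -0.0, -0.0] rot [0.0, 0.0, 0.0] rows [1. 0.]
```

Run:
```python
from h import *
f=grab("top")
P=[[*W(x,y),5] for x,y in((34+11,-205-15),(34+11,-190),(34-11,-190),(23,-220))]
print(((proj(f,P)-[160,150])*3).round(0).tolist())
c=go(W(34,-203),50,-2.4)
```

```text
[[384.0, 66.0], [351.0, 65.0], [350.0, 88.0], [383.0, 90.0]]
dp [1.568, -2.887, 0.634] rot [-0.003, 0.004, 0.004] rows [4. 1.]
```

Request:
play_rows(dp=[[0.8, -1, 0], [1.57, -2, 0], [1.57, -2.88, 0], [1.57, -2.88, 0.6], [1.57, -2.88, 0.6]], rot=[[0, 0, 0], [0, 0, 0], [0, 0, 0], [0, 0, 0], [0, 0, 0]])

```text
clock: 12.03
eef_pos: [658.6, 37.3, 48.5]
tcp_rot: [-3.141, 0.003, -0.036]
contact_force: [-1.7, -0.8, -1.3]
opening: -0.002
grasp_force: 0.0
```

Request:
play_rows(dp=[[0, 0, 0.4], [0, 0, 0.8], [0, 0, 1.0], [0, 0, 1.0]], rot=[[0, 0, 0], [0, 0, 0], [0, 0, 0], [0, 0, 0]])

```text
clock: 12.37
eef_pos: [658.3, 32.6, 9.9]
tcp_rot: [3.141, 0.003, -0.04]
contact_force: [0.0, 0.3, 1.0]
opening: -0.002
grasp_force: 0.0
```

Request:
play_rows(dp=[[-0.12, 0, 0], [-0.24, 0, 0], [-0.36, 0, 0], [-0.48, 0, 0], [-0.6, 0, 0]], rot=[[0, 0, 0], [0, 0, 0], [0, 0, 0], [0, 0, 0], [0, 0, 0]])

```text
clock: 12.78
eef_pos: [635.9, 33.1, 12.2]
tcp_rot: [-3.142, -0.001, -0.041]
contact_force: [0.6, -0.2, -0.1]
opening: -0.001
grasp_force: 0.5
```

Run:
```python
from h import *
s=telemetry.sense();print(S(s["eef_pos"][:2]),s["contact_force"])
f=grab("side","s7");x,y=redend(f,(275,200,335,232)); print([(int(c),int(y[x==c].min()),int(y[x==c].max())) for c in sorted(set(x))])
f=grab("top","t3"); x,y=redend(f,(255,160,310,230)); print(np.c_[x,y].tolist()[:60])
```

```text
(np.float64(10.281653087787145), np.float64(-204.098051445622)) [ 0.59035999 -0.15669316 -0.07044957]
[(293, 224, 224), (294, 217, 226), (295, 216, 225), (296, 216, 225), (297, 216, 225), (298, 215, 225), (299, 215, 225), (300, 214, 224), (301, 214, 223), (302, 214, 223), (303, 213, 223), (304, 213, 223), (305, 213, 222)]
[]
```

Request:
play_rows(dp=[[0.25, 0, 0], [0.25, 0, -0.6], [0.25, 0, -1.3], [0.1, 0.8, -1.3], [-0.4, 1.5, -1.3]], rot=[[0, 0, 0], [0, 0, 0], [0, 0, 0], [0, 0, 0], [0, 0, 0]])

```text
clock: 13.3
eef_pos: [622.6, -26.3, 65.9]
tcp_rot: [3.141, -0.007, -0.039]
contact_force: [-0.2, -1.4, -0.0]
opening: -0.003
grasp_force: 0.0
```

Run:
```python
from h import *
s=telemetry.sense();print(S(s["eef_pos"][:2]))
c=go(W(-26,-268),7,-2.4)
f=grab("top","t3"); x,y=redend(f,(255,160,310,230)); print(len(x), [(int(c),int(x[y==c].min()),int(x[y==c].max())) for c in sorted(set(y))])
```

```text
(np.float64(-0.5451237582957447), np.float64(-263.95692434130154))
dp [-0.647, 0.099, 1.469] rot [0.001, -0.07, 0.029] rows [2. 1.]
0 []
```

Request:
play_rows(dp=[[-0.63, 0.1, 0], [-0.63, 0.1, 0.5], [-0.63, 0.1, 1.0], [-0.63, 0.1, 1.47], [-0.63, 0.1, 1.47]], rot=[[0, 0, 0], [0, 0, 0], [0, 0, 0], [0, 0, 0], [0, 0, 0]])

```text
clock: 13.77
eef_pos: [590.5, -29.1, 1.6]
tcp_rot: [-3.141, 0.005, -0.042]
contact_force: [-0.4, 0.9, 0.7]
opening: -0.003
grasp_force: 0.0
```

Request:
play_rows(dp=[[0, -0.15, 0], [0, -0.3, 0], [0, -0.45, 0], [0, -0.6, 0], [0, -0.75, 0]], rot=[[0, 0, 0], [0, 0, 0], [0, 0, 0], [0, 0, 0], [0, 0, 0]])

```text
clock: 14.18
eef_pos: [594.3, 1.7, 5.6]
tcp_rot: [3.141, -0.001, -0.041]
contact_force: [0.3, -1.9, 1.9]
opening: 0.002
grasp_force: 1.2
```

Request:
play_rows(dp=[[0, -0.15, 0], [0, -0.3, 0], [0, -0.45, 0], [0, -0.6, 0], [0, -0.75, 0]], rot=[[0, 0, 0], [0, 0, 0], [0, 0, 0], [0, 0, 0], [0, 0, 0]])

```text
clock: 14.6
eef_pos: [594.9, 31.4, 4.8]
tcp_rot: [3.141, -0.0, -0.041]
contact_force: [-0.0, -3.5, 3.1]
opening: 0.001
grasp_force: 1.7
```

Run:
```python
from h import *
s=telemetry.sense();print(S(s["eef_pos"][:2]),s["contact_force"])
f=grab("side","s8");x,y=redend(f,(265,190,335,232)); print([(int(c),int(y[x==c].min()),int(y[x==c].max())) for c in sorted(set(x))])
ys=S(s["eef_pos"][:2])[1]+14.5
print(proj(f,[[*W(-50,ys),0],[*W(0,ys),0],[*W(-50,ys),40],[*W(0,ys),40]]).round(1).tolist())
f=grab("top","t4"); h=cv2.cvtColor(f["color"],cv2.COLOR_RGB2HSV); print(h[170:225:4,205:300:8,1])
```

```text
(np.float64(-30.68135800618436), np.float64(-207.47446867689905)) [-0.02791575 -3.4787563   3.06947446]
[(286, 213, 213), (287, 213, 222), (288, 213, 222), (289, 212, 221), (290, 216, 222), (291, 217, 221), (292, 218, 221), (293, 219, 220), (294, 219, 220), (295, 218, 220), (296, 218, 219), (297, 218, 219), (298, 210, 218)]
[[286.5, 222.8], [299.0, 219.1], [286.4, 211.7], [299.0, 208.1]]
[[ 38  39  37  38  41  38  44  44  45  44  45  44]
 [ 36  41  41  37  34  34  47  44  44  45  42  43]
 [159 163 164 156 141  86  46  40  44  43  45  41]
 [160 155 149 154 153 145  43  38  46  49  32   9]
 [ 97  29  46 113 155 130  42  42  23  44  21  50]
 [169  35  38 124 126 124  45  45  51  47  46  43]
 [155  35  38 123 127 124  46  35  47  47  46  45]
 [119  36  35 123 123 124  37  29  43  43  42  43]
 [ 77  32  33 124 124 121  26  47  43  41  45  45]
 [ 30  32  32 126 123 125  26  45  45  44  43  47]
 [ 37  29  31  31  30  36  41  44  43  43  47  45]
 [ 33  30  31  32  30  32  48  45  45  44  44  43]
 [ 29  32  33  33  34  33  48  48  44  46  43  46]
 [ 30  31  34  32  35  48  43  45  44  42  45  43]]
```

Request:
play_rows(dp=[[0, -0.15, 0], [0, -0.3, 0], [0, -0.45, 0], [0, -0.6, 0], [0, -0.75, 0]], rot=[[0, 0, 0], [0, 0, 0], [0, 0, 0], [0, 0, 0], [0, 0, 0]])

```text
clock: 15.12
eef_pos: [595.9, 61.5, 4.5]
tcp_rot: [-3.142, 0.0, -0.041]
contact_force: [0.1, -0.7, -0.3]
opening: 0.002
grasp_force: 0.4
```

Request:
play_rows(dp=[[0, -0.1, 0], [0, -0.2, 0], [0, -0.3, 0], [0, -0.4, 0], [0, -0.4, 0]], rot=[[0, 0, 0], [0, 0, 0], [0, 0, 0], [0, 0, 0], [0, 0, 0]])

```text
clock: 15.53
eef_pos: [596.9, 77.6, 4.7]
tcp_rot: [-3.141, -0.0, -0.041]
contact_force: [0.6, 0.1, -0.8]
opening: -0.002
grasp_force: 0.0
```

Request:
play_rows(dp=[[0, -0.05, 0], [0, -0.1, 0], [0, -0.1, 0]], rot=[[0, 0, 0], [0, 0, 0], [0, 0, 0]])

```text
clock: 15.78
eef_pos: [597.1, 81.1, 4.7]
tcp_rot: [-3.141, -0.0, -0.041]
contact_force: [-0.4, 0.5, 0.1]
opening: 0.001
grasp_force: 0.0
```

Request:
play_rows(dp=[[0, -0.04, 0], [0, -0.06, 0], [0, -0.06, 0]], rot=[[0, 0, 0], [0, 0, 0], [0, 0, 0]])

```text
clock: 16.03
eef_pos: [597.1, 83.3, 4.7]
tcp_rot: [-3.142, -0.0, -0.041]
contact_force: [0.2, -0.2, 0.0]
opening: -0.002
grasp_force: 0.2
```

Request:
play_rows(dp=[[0, -0.04, 0], [0, -0.06, 0], [0, -0.06, 0]], rot=[[0, 0, 0], [0, 0, 0], [0, 0, 0]])

```text
clock: 16.28
eef_pos: [596.6, 83.9, 4.7]
tcp_rot: [3.139, 0.001, -0.04]
contact_force: [-2.0, -11.8, 2.7]
opening: 0.002
grasp_force: 5.8
```

Run:
```python
from h import *
s=telemetry.sense();print(S(s["eef_pos"][:2]),s["contact_force"])
f=grab("side","s9");x,y=redend(f,(255,190,335,232)); print([(int(c),int(y[x==c].min()),int(y[x==c].max())) for c in sorted(set(x))])
for ys in (-140,-146): print(proj(f,[[*W(-50,ys),0],[*W(0,ys),0],[*W(-50,ys),40],[*W(0,ys),40]]).round(1).tolist())
```

```text
(np.float64(-31.14724820456727), np.float64(-154.90167291885535)) [ -2.02362196 -11.81060489   2.69503065]
[(278, 208, 217), (279, 207, 216), (280, 207, 217), (281, 211, 216), (282, 212, 216), (283, 213, 215), (284, 213, 215), (285, 213, 215), (286, 213, 215), (287, 213, 214), (288, 212, 214), (289, 205, 214), (290, 211, 212)]
[[278.0, 217.2], [290.3, 213.6], [277.7, 206.4], [290.2, 203.0]]
[[278.9, 217.8], [291.3, 214.2], [278.7, 207.0], [291.1, 203.5]]
```

Request:
play_rows(dp=[[0, 0.3, 0], [-0.8, 0.4, 0], [-1.5, 0.3, 0], [-1.5, -0.6, 0], [-1.5, -1.5, 0]], rot=[[0, 0, 0], [0, 0, 0], [0, 0, 0], [0, 0, 0], [0, 0, 0]])

```text
clock: 16.75
eef_pos: [537.7, 147.0, 4.5]
tcp_rot: [3.141, 0.002, -0.045]
contact_force: [1.2, 0.3, -1.1]
opening: -0.001
grasp_force: 0.0
```

Request:
play_rows(dp=[[0, -0.4, 0], [0.2, -0.4, 0], [0.4, -0.4, 0], [0.5, -0.4, 0], [0.6, -0.4, 0]], rot=[[0, 0, 0], [0, 0, 0], [0, 0, 0], [0, 0, 0], [0, 0, 0]])

```text
clock: 17.17
eef_pos: [565.0, 162.0, 4.6]
tcp_rot: [3.142, -0.0, -0.042]
contact_force: [0.5, -0.4, -0.1]
opening: 0.003
grasp_force: 0.0
```

Request:
play_rows(dp=[[0.04, 0, 0], [0.06, 0, 0], [0.06, 0, 0]], rot=[[0, 0, 0], [0, 0, 0], [0, 0, 0]])

```text
clock: 17.42
eef_pos: [566.6, 162.3, 4.5]
tcp_rot: [3.141, 0.0, -0.042]
contact_force: [-0.5, 0.5, 0.3]
opening: -0.003
grasp_force: 0.0
```

Run:
```python
from h import *
s=telemetry.sense();print(S(s["eef_pos"][:2]),s["contact_force"])
```

```text
(np.float64(-64.3626424490049), np.float64(-77.91236742060207)) [-0.48412085  0.52186806  0.29697597]
```

Request:
play_rows(dp=[[0.04, 0, 0], [0.06, 0, 0], [0.06, 0, 0]], rot=[[0, 0, 0], [0, 0, 0], [0, 0, 0]])

```text
clock: 17.67
eef_pos: [568.2, 162.5, 4.5]
tcp_rot: [3.141, 0.002, -0.041]
contact_force: [-3.4, -1.4, 1.1]
opening: -0.001
grasp_force: 1.2
```

Request:
play_rows(dp=[[0.04, 0, 0], [0.06, 0, 0], [0.06, 0, 0]], rot=[[0, 0, 0], [0, 0, 0], [0, 0, 0]])

```text
clock: 17.92
eef_pos: [568.5, 162.5, 4.3]
tcp_rot: [3.141, 0.005, -0.041]
contact_force: [-10.7, 0.8, 6.8]
opening: -0.001
grasp_force: 5.2
```

Request:
play_rows(dp=[[0.04, 0, 0], [0.06, 0, 0], [0.06, 0, 0]], rot=[[0, 0, 0], [0, 0, 0], [0, 0, 0]])

```text
clock: 18.17
eef_pos: [568.5, 162.4, 4.1]
tcp_rot: [3.14, 0.01, -0.042]
contact_force: [-17.1, 3.1, 13.1]
opening: 0.003
grasp_force: 9.1
```

Request:
play_rows(dp=[[-0.4, 0, 0], [-0.8, 0.2, -0.6], [-1.2, 1.2, -1.4], [-1.6, 2.2, -1.8], [-2.0, 3.2, -2]], rot=[[0, 0, 0], [0, 0, 0], [0, 0, 0], [0, 0, 0], [0, 0, 0]], fingers=1)

```text
clock: 18.58
eef_pos: [496.6, 53.6, 82.4]
tcp_rot: [-3.141, -0.004, -0.039]
contact_force: [0.9, -0.6, -0.1]
opening: 0.708
grasp_force: 0.0
```

Run:
```python
from h import *
u=np.array([np.cos(np.radians(1.8)),np.sin(np.radians(1.8))]);p=np.array([455.4,-138.8])+5*u
c=go(p,90,1.8)
f=grab("top");
pp=wedge(f,(347,250),(347,226))
```

```text
dp [-0.717, 4.837, -0.197] rot [-0.004, -0.038, -0.673] rows [5. 1.]
mid [ 455.4 -138.9] yaw 1.84 L 139.6 W 47.9 edges [1.7, 1.9]
```

Request:
play_rows(dp=[[-0.1, 1, -0.2], [-0.3, 2, -0.2], [-0.5, 3, -0.2], [-0.6, 4, -0.2], [-0.6, 4.6, -0.2]], rot=[[0, 0, -0.6], [0, 0, -0.6], [0, 0, -0.6], [0, 0, -0.6], [0, 0, -0.6]])

```text
clock: 19.05
eef_pos: [463.3, -132.0, 88.7]
tcp_rot: [3.141, -0.001, 0.021]
contact_force: [0.7, -0.1, -0.7]
opening: 0.998
grasp_force: 0.0
```

Request:
play_rows(dp=[[0, 0, 0], [0, 0, 0]], rot=[[0, 0, 0], [0, 0, 0]])

```text
clock: 19.22
eef_pos: [464.4, -130.3, 88.6]
tcp_rot: [3.141, -0.001, 0.019]
contact_force: [0.6, -0.3, 0.1]
opening: 0.997
grasp_force: 0.0
```

Run:
```python
from h import *
u=np.array([np.cos(np.radians(1.8)),np.sin(np.radians(1.8))]);p=np.array([455.4,-138.8])+5*u
print(telemetry.sense()["eef_pos"]);c=go(p,-7,1.8)
```

```text
[ 464.40238351 -130.28325749   88.57007864]
dp [-0.107, 0.207, 2.389] rot [0.002, -0.01, -0.122] rows [3. 1.]
```

Request:
play_rows(dp=[[-0.1, 0.21, 0.2], [-0.1, 0.21, 1.0], [-0.1, 0.21, 1.8], [-0.1, 0.21, 2.39], [-0.1, 0.21, 2.39]], rot=[[0, 0, -0.12], [0, 0, -0.12], [0, 0, -0.12], [0, 0, -0.12], [0, 0, -0.12]])

```text
clock: 19.63
eef_pos: [457.7, -135.6, -10.7]
tcp_rot: [-3.139, 0.006, 0.035]
contact_force: [-1.2, 0.9, -0.8]
opening: 0.999
grasp_force: 0.0
```

Request:
play_rows(dp=[[0, 0, 0], [0, 0, 0], [0, 0, 0], [0, 0, 0], [0, 0, 0]], rot=[[0, 0, 0], [0, 0, 0], [0, 0, 0], [0, 0, 0], [0, 0, 0]], fingers=0, grip_force=40)

```text
clock: 20.05
eef_pos: [461.7, -137.7, -5.5]
tcp_rot: [3.141, -0.003, 0.034]
contact_force: [-0.3, 4.0, 7.4]
opening: 0.57
grasp_force: 42.4
```

Request:
play_rows(dp=[[0, 0, 0], [0, 0, 0]], rot=[[0, 0, 0], [0, 0, 0]])

```text
clock: 20.22
eef_pos: [461.7, -137.7, -5.5]
tcp_rot: [3.141, -0.003, 0.034]
contact_force: [-0.5, 2.8, 8.3]
opening: 0.574
grasp_force: 42.4
```

Request:
play_rows(dp=[[0, 0, -0.6], [0, 0, -1.2], [0, 0, -1.8], [0, 0, -2.4], [0, 0, -3]], rot=[[0, 0, 0], [0, 0, 0], [0, 0, 0], [0, 0, 0], [0, 0, 0]])

```text
clock: 20.63
eef_pos: [460.4, -137.6, 115.0]
tcp_rot: [3.141, -0.002, 0.034]
contact_force: [1.4, -0.3, -1.4]
opening: 0.576
grasp_force: 42.5
```

```bash
cat >> h.py <<'E'
th=np.arctan(18/140)
def place_tilt(cxy,z0,axis,g,h,lift=0):
    "TCP for a blank on a slope falling along stop axis 'axis' (unit, stop coords); z0 = slope height at cxy; blank butt along axis"
    ax=np.array(axis,float); n=np.array([*(ax*np.sin(th)),np.cos(th)]); u=np.array([*(ax*np.cos(th)),-np.sin(th)])
    b=np.array([*cxy,z0])-1.5*u; t=b+g*u+h*n+lift*np.array([0,0,1]); return W(t[0],t[1]),t[2]
E
python3 - <<'E'
from h import *
xy,z=place_tilt((-26,-70),31,(0,1),6.3,-5.5); print(xy,z)
s=telemetry.sense(); print(s["eef_pos"],s["opening"],s["grasp_force"],s["contact_force"])
m=(np.array(s["eef_pos"]),Ro.from_euler("xyz",s["tcp_rot"]))
c=go((515,-40),115,-28.2+60,cur=m) ; c=go((565,80),115,62,cur=c); c=go(xy,z+40,87.6,-7.33,cur=c)
E
```

```text
[605.46150245 172.60605021] 24.932798871619433
[ 460.40483846 -137.58305178  115.03636995] 0.5756397977893931 42.51787081360817 [ 1.37860603 -0.30387735 -1.39428807]
dp [1.447, -2.392, 0.002] rot [0.009, -0.013, -4.974] rows [3. 5.]
dp [2.643, -1.891, -0.0] rot [0.0, 0.0, -5.033] rows [4. 5.]
dp [2.519, -0.194, 1.252] rot [-0.273, -1.201, -4.261] rows [3. 4.]
```

Request:
play_rows(dp=[[0.3, -0.5, 0], [0.6, -1.0, 0], [0.9, -1.5, 0], [1.2, -2.0, 0], [1.45, -2.4, 0]], rot=[[0, 0, -1], [0, 0, -2], [0, 0, -3], [0, 0, -4], [0, 0, -5]])

```text
clock: 21.05
eef_pos: [516.0, -38.3, 114.2]
tcp_rot: [3.14, -0.002, 0.563]
contact_force: [0.6, -0.8, -0.3]
opening: 0.576
grasp_force: 42.6
```

Request:
play_rows(dp=[[0.5, -0.4, 0], [1.0, -0.8, 0], [1.6, -1.2, 0], [2.1, -1.5, 0], [2.6, -1.9, 0]], rot=[[0, 0, -1], [0, 0, -2], [0, 0, -3], [0, 0, -4], [0, 0, -5]])

```text
clock: 21.47
eef_pos: [563.9, 81.1, 114.1]
tcp_rot: [3.14, -0.001, 1.087]
contact_force: [1.4, -0.8, -1.7]
opening: 0.574
grasp_force: 42.6
```

Request:
play_rows(dp=[[0.5, 0, 0.0], [1.0, -0.1, 0.0], [1.5, -0.1, 0.2], [2.0, -0.2, 0.5], [2.5, -0.2, 0.8]], rot=[[0, -0.2, -1], [-0.1, -0.5, -2], [-0.2, -0.8, -3], [-0.27, -1.2, -4], [-0.27, -1.2, -4.26]])

```text
clock: 21.88
eef_pos: [603.4, 174.3, 81.8]
tcp_rot: [3.14, 0.129, 1.535]
contact_force: [0.3, -0.4, -2.2]
opening: 0.572
grasp_force: 42.6
```

Request:
play_rows(dp=[[0, 0, 0], [0, 0, 0]], rot=[[0, 0, 0], [0, 0, 0]])

```text
clock: 22.05
eef_pos: [602.7, 172.8, 80.9]
tcp_rot: [-3.141, 0.128, 1.529]
contact_force: [-0.4, 0.1, -1.0]
opening: 0.577
grasp_force: 42.6
```

Run:
```python
from h import *
xy,z=place_tilt((-26,-70),31,(0,1),6.3,-5.5)
s=telemetry.sense(); print(s["eef_pos"],s["opening"],s["grasp_force"],s["contact_force"])
c=go(xy,z+8,87.6,-7.33); go(xy,z,87.6,-7.33,cur=c)
```

```text
[602.68615007 172.81376154  80.90238569] 0.5771215528368733 42.55343556404114 [-0.35825497  0.1110784  -0.99309125]
dp [0.151, 0.07, 1.19] rot [-0.004, -0.001, 0.003] rows [2. 1.]
dp [0.026, -0.0, 0.198] rot [0.0, 0.0, 0.0] rows [1. 0.]
```

Request:
play_rows(dp=[[0.05, 0.07, 0.3], [0.1, 0.07, 0.7], [0.15, 0.07, 1.1], [0.15, 0.07, 1.19], [0.15, 0.07, 1.19]], rot=[[0, 0, 0], [0, 0, 0], [0, 0, 0], [0, 0, 0], [0, 0, 0]])

```text
clock: 22.47
eef_pos: [604.7, 170.2, 31.9]
tcp_rot: [-3.139, 0.129, 1.527]
contact_force: [0.4, -0.2, -1.1]
opening: 0.573
grasp_force: 42.5
```

Request:
play_rows(dp=[[0.02, 0, 0.07], [0.02, 0, 0.14], [0.02, 0, 0.14]], rot=[[0, 0, 0], [0, 0, 0], [0, 0, 0]])

```text
clock: 22.72
eef_pos: [606.0, 171.6, 27.5]
tcp_rot: [3.141, 0.127, 1.528]
contact_force: [-0.7, 0.7, -1.4]
opening: 0.574
grasp_force: 42.6
```

Request:
play_rows(dp=[[0.0, 0, 0.04], [0.0, 0, 0.05]], rot=[[0, 0, 0], [0, 0, 0]])

```text
clock: 22.88
eef_pos: [605.9, 171.5, 25.4]
tcp_rot: [3.141, 0.128, 1.528]
contact_force: [-0.4, -0.2, -0.2]
opening: 0.572
grasp_force: 42.6
```

Run:
```python
from h import *
xy,z=place_tilt((-26,-70),31,(0,1),6.3,-5.5)
s=telemetry.sense(); print(s["eef_pos"],s["contact_force"])
c=go(xy,z,87.6,-7.33)
```

```text
[605.88197463 171.53466932  25.43484115] [-0.40300547 -0.20112885 -0.18859903]
dp [0.028, -0.012, 0.009] rot [0.001, -0.004, -0.008] rows [1. 1.]
```

Request:
play_rows(dp=[[0.03, 0, 0.03], [0.03, 0, 0.03]], rot=[[0, 0, 0], [0, 0, 0]])

```text
clock: 23.05
eef_pos: [606.1, 172.3, 24.6]
tcp_rot: [3.141, 0.128, 1.528]
contact_force: [-2.0, -2.9, 5.9]
opening: 0.575
grasp_force: 43.3
```

Request:
play_rows(dp=[[0.0, 0, 0.03], [0.0, 0, 0.03]], rot=[[0, 0, 0], [0, 0, 0]])

```text
clock: 23.22
eef_pos: [606.1, 172.3, 24.6]
tcp_rot: [3.141, 0.128, 1.528]
contact_force: [-5.0, -1.8, 15.7]
opening: 0.573
grasp_force: 44.5
```

Request:
play_rows(dp=[[0, 0, -0.04], [0, 0, -0.04], [0, 0, -0.04], [0, 0, -0.04]], rot=[[0, 0, 0], [0, 0, 0], [0, 0, 0], [0, 0, 0]], fingers=1)

```text
clock: 23.55
eef_pos: [605.7, 172.6, 24.1]
tcp_rot: [-3.141, 0.128, 1.528]
contact_force: [-0.6, -0.5, -1.0]
opening: 0.999
grasp_force: 0.0
```

Request:
play_rows(dp=[[0, 0, -0.4], [0, 0, -1.0], [0, 0, -1.8], [0, 0, -2.6], [0, 0, -3.2]], rot=[[0, 0, 0], [0, 0, 0], [0, 0, 0], [0, 0.6, 0], [0, 1.2, 0]])

```text
clock: 23.97
eef_pos: [607.2, 190.6, 153.4]
tcp_rot: [3.14, -0.001, 1.53]
contact_force: [1.0, -0.1, 0.6]
opening: 1.002
grasp_force: 0.0
```

Run:
```python
from h import *
s=telemetry.sense(); print(s["eef_pos"],s["tcp_rot"],s["contact_force"])
p=np.array([459.6,344.3]);a=np.radians(-7.55);p=p+5*np.array([np.cos(a),np.sin(a)])
c=go((560,240),150,57);c=go(p,130,25,cur=c); c=go(p,80,-7.5,cur=c)
f=grab("side","s10");
```

```text
[607.17817464 190.55589407 153.42501331] [ 3.13991479e+00 -1.25340241e-03  1.53037344e+00] [ 0.98660557 -0.11389257  0.56771455]
dp [1.187, -1.229, 0.085] rot [0.012, -0.016, 5.114] rows [2. 5.]
dp [0.874, -3.412, 0.5] rot [0.0, -0.0, 5.333] rows [4. 5.]
dp [0.0, -0.0, 1.25] rot [0.0, -0.0, 5.417] rows [2. 5.]
```

Request:
play_rows(dp=[[0.2, -0.2, 0], [0.5, -0.5, 0], [0.7, -0.8, 0], [1.0, -1.0, 0], [1.2, -1.2, 0]], rot=[[0, 0, 1], [0, 0, 2], [0, 0, 3], [0, 0, 4], [0, 0, 5]])

```text
clock: 24.43
eef_pos: [559.9, 239.5, 150.7]
tcp_rot: [3.141, 0.002, 0.999]
contact_force: [-0.5, 0.3, -0.1]
opening: 1.006
grasp_force: 0.0
```

Request:
play_rows(dp=[[0.2, -0.7, 0.1], [0.4, -1.4, 0.2], [0.5, -2.0, 0.3], [0.7, -2.7, 0.4], [0.9, -3.4, 0.5]], rot=[[0, 0, 1], [0, 0, 2], [0, 0, 3], [0, 0, 4], [0, 0, 5.3]])

```text
clock: 24.85
eef_pos: [464.1, 342.7, 130.3]
tcp_rot: [3.139, 0.002, 0.455]
contact_force: [-0.1, 0.3, 0.2]
opening: 0.999
grasp_force: 0.0
```

Request:
play_rows(dp=[[0, 0, 0.3], [0, 0, 0.6], [0, 0, 0.9], [0, 0, 1.2], [0, 0, 1.2]], rot=[[0, 0, 1], [0, 0, 2], [0, 0, 3], [0, 0, 4], [0, 0, 5.4]])

```text
clock: 25.27
eef_pos: [463.6, 341.1, 80.3]
tcp_rot: [3.137, 0.003, -0.088]
contact_force: [-0.5, 0.2, 0.1]
opening: 1.002
grasp_force: 0.0
```

Request:
play_rows(dp=[[0, 0, 0], [0, 0, 0]], rot=[[0, 0, 0], [0, 0, 0]])

```text
clock: 25.43
eef_pos: [465.0, 342.0, 82.6]
tcp_rot: [3.139, 0.0, -0.079]
contact_force: [-0.3, -0.3, 0.6]
opening: 0.998
grasp_force: 0.0
```

Run:
```python
from h import *
s=telemetry.sense(); print(s["eef_pos"],s["tcp_rot"],s["contact_force"])
p=np.array([459.6,344.3]);a=np.radians(-7.55);p=p+5*np.array([np.cos(a),np.sin(a)])
c=go(p,-6,-7.5)
f=grab("top","t5"); crop(f,170,140,370,290,4,"t5")
x,y=redend(f,(190,160,300,235)); print(np.c_[x,y].tolist())
print(proj(f,[[*W(x,y),z] for x,y,z in((-51,0,62),(-1,0,62),(-51,-140,62),(-1,-140,62))]).round(1).tolist())
```

```text
[465.04079763 342.01132651  82.61621452] [ 3.13906409e+00  3.95562445e-04 -7.94185998e-02] [-0.2707351  -0.34759259  0.60870895]
dp [-0.014, -0.045, 2.215] rot [0.024, 0.003, 0.492] rows [3. 1.]
[[202, 180], [203, 180], [202, 181], [203, 181], [202, 182], [203, 182], [202, 183], [203, 183], [201, 184], [202, 184], [203, 184], [202, 185], [203, 185], [202, 186], [203, 186], [202, 187], [203, 187], [202, 188], [201, 189], [202, 189], [202, 190], [202, 191], [201, 192], [202, 192], [201, 193], [202, 193], [257, 193], [201, 194], [202, 194], [257, 194], [201, 195], [202, 195], [257, 195], [201, 196], [202, 196], [257, 196], [201, 197], [202, 197], [257, 197], [201, 198], [202, 198], [257, 198], [257, 199], [257, 200], [256, 202], [256, 203], [256, 205]]
[[201.2, 198.5], [202.7, 179.6], [255.8, 201.0], [256.9, 182.1]]
```

View pics/t5.png

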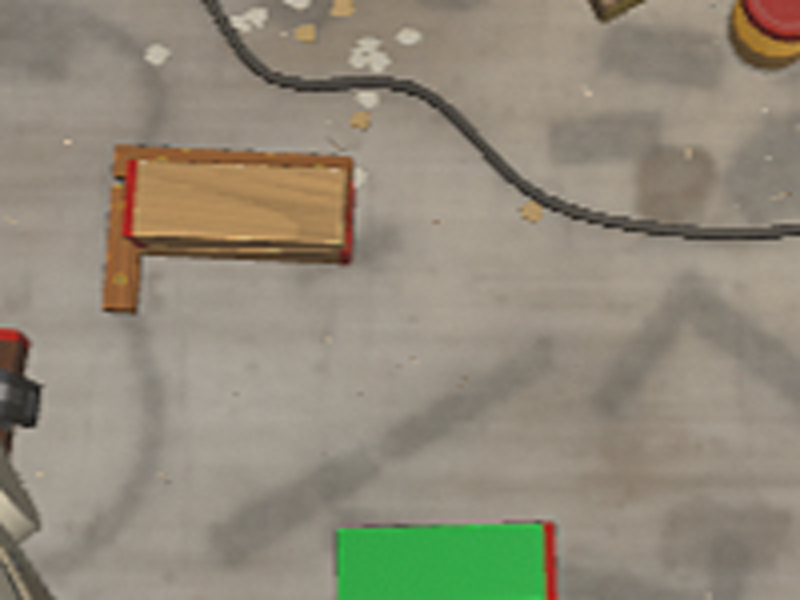

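Request:
play_rows(dp=[[0, -0.04, 0.3], [0, -0.04, 1.0], [0, -0.04, 1.8], [0, -0.04, 2.2], [0, -0.04, 2.2]], rot=[[0, 0, 0.49], [0, 0, 0.49], [0, 0, 0.49], [0, 0, 0.49], [0, 0, 0.49]])

```text
clock: 25.9
eef_pos: [463.3, 342.0, -8.1]
tcp_rot: [3.136, 0.004, -0.131]
contact_force: [-0.1, -1.0, 0.4]
opening: 1.0
grasp_force: 0.0
```

Request:
play_rows(dp=[[0, 0, 0], [0, 0, 0], [0, 0, 0], [0, 0, 0], [0, 0, 0]], rot=[[0, 0, 0], [0, 0, 0], [0, 0, 0], [0, 0, 0], [0, 0, 0]], fingers=0, grip_force=40)

```text
clock: 26.32
eef_pos: [466.3, 344.3, -3.2]
tcp_rot: [3.141, -0.002, -0.134]
contact_force: [0.2, -1.0, 6.3]
opening: 0.575
grasp_force: 42.0
```

Request:
play_rows(dp=[[0, 0, 0], [0, 0, 0]], rot=[[0, 0, 0], [0, 0, 0]])

```text
clock: 26.48
eef_pos: [466.3, 344.3, -3.3]
tcp_rot: [3.141, -0.002, -0.134]
contact_force: [-0.2, -0.5, 7.9]
opening: 0.573
grasp_force: 42.0
```

Run:
```python
from h import *
s=telemetry.sense(); print(s["eef_pos"],s["tcp_rot"],s["contact_force"],s["opening"])
a=np.radians(-7.55);u=np.array([np.cos(a),np.sin(a)]); d=s["eef_pos"][:2]-np.array([459.6,344.3]); g=d@u; print("g",g,"lat",d@[-u[1],u[0]])
h=s["eef_pos"][2]
m=(np.array(s["eef_pos"]),Ro.from_euler("xyz",s["tcp_rot"]))
xy=W(-26+g,-69); c=go(m[0][:2],150,-7.5,cur=m); c=go(xy,150,-2.4,cur=c); c=go(xy,62+h+8,-2.4,cur=c)
```

```text
[466.32608489 344.25769898  -3.26291597] [ 3.14147417e+00 -2.12197453e-03 -1.34002467e-01] [-0.19705094 -0.46757455  7.87733761] 0.5733778401621912
g 6.6733316078211695 lat 0.8418150206624102
dp [0.008, 0.0, -3.832] rot [0.001, -0.02, -0.03] rows [4. 1.]
dp [4.182, 3.862, 0.0] rot [0.0, 0.0, -0.85] rows [6. 1.]
dp [0.0, -0.0, 2.082] rot [0.0, 0.0, 0.0] rows [2. 0.]
```

Request:
play_rows(dp=[[0, 0, -0.7], [0, 0, -1.5], [0, 0, -2.3], [0, 0, -3.1], [0, 0, -3.8]], rot=[[0, 0, 0], [0, 0, 0], [0, 0, 0], [0, 0, 0], [0, 0, 0]])

```text
clock: 26.9
eef_pos: [465.6, 344.1, 150.0]
tcp_rot: [3.141, -0.002, -0.134]
contact_force: [0.5, 0.9, -0.3]
opening: 0.57
grasp_force: 42.8
```

Request:
play_rows(dp=[[0.6, 0.55, 0], [1.2, 1.1, 0], [1.8, 1.7, 0], [2.5, 2.3, 0], [3.1, 2.8, 0]], rot=[[0, 0, -0.2], [0, 0, -0.4], [0, 0, -0.6], [0, 0, -0.8], [0, 0, -0.85]])

```text
clock: 27.32
eef_pos: [574.4, 214.5, 148.4]
tcp_rot: [3.14, -0.001, -0.044]
contact_force: [0.7, 0.8, -2.6]
opening: 0.57
grasp_force: 42.8
```

Request:
play_rows(dp=[[0.5, 0.4, 0], [0.9, 0.8, 0], [0.9, 1.0, 0], [0.9, 1.0, 0]], rot=[[0, 0, 0], [0, 0, 0], [0, 0, 0], [0, 0, 0]])

```text
clock: 27.65
eef_pos: [607.5, 172.8, 147.7]
tcp_rot: [3.139, -0.0, -0.047]
contact_force: [-0.9, 0.3, -2.6]
opening: 0.571
grasp_force: 42.8
```

Run:
```python
from h import *
s=telemetry.sense(); print(s["eef_pos"],s["tcp_rot"],s["grasp_force"])
xy=W(-26+6.7,-69); c=go(xy,58.7+15,-2.4); c=go(xy,58.7+2,-2.4,cur=c)
```

```text
[607.53631169 172.81417192 147.69398069] [ 3.13931471e+00 -9.07321762e-05 -4.74560263e-02] 42.78835192322731
dp [0.116, 0.079, 1.85] rot [0.022, -0.001, -0.053] rows [2. 1.]
dp [0.0, -0.0, 0.325] rot [0.0, 0.0, 0.0] rows [1. 0.]
```

Request:
play_rows(dp=[[0.12, 0.08, 0.4], [0.12, 0.08, 0.9], [0.12, 0.08, 1.4], [0.12, 0.08, 1.85], [0.12, 0.08, 1.85]], rot=[[0.02, 0, -0.05], [0.02, 0, -0.05], [0.02, 0, -0.05], [0.02, 0, -0.05], [0.02, 0, -0.05]])

```text
clock: 28.07
eef_pos: [608.5, 171.3, 70.1]
tcp_rot: [3.14, 0.006, -0.039]
contact_force: [-0.7, 0.2, -1.4]
opening: 0.57
grasp_force: 42.7
```

Request:
play_rows(dp=[[0, 0, 0.15], [0, 0, 0.28], [0, 0, 0.28]], rot=[[0, 0, 0], [0, 0, 0], [0, 0, 0]])

```text
clock: 28.32
eef_pos: [611.7, 171.5, 62.2]
tcp_rot: [-3.141, 0.0, -0.04]
contact_force: [-0.4, 0.3, -0.8]
opening: 0.574
grasp_force: 42.8
```

Run:
```python
from h import *
s=telemetry.sense(); print(s["eef_pos"],s["tcp_rot"],s["contact_force"])
xy=W(-26+6.7,-69); c=go(xy,58.7,-2.4)
```

```text
[611.68892956 171.45468482  62.16129989] [-3.14143905e+00  4.92686824e-05 -3.98836926e-02] [-0.43762237  0.33587054 -0.80711568]
dp [0.011, 0.054, 0.087] rot [-0.001, 0.0, 0.019] rows [1. 1.]
```

Request:
play_rows(dp=[[0.01, 0.05, 0.05], [0.01, 0.05, 0.07]], rot=[[0, 0, 0.02], [0, 0, 0.02]])

```text
clock: 28.48
eef_pos: [612.6, 169.0, 59.8]
tcp_rot: [-3.141, -0.001, -0.043]
contact_force: [0.1, 0.7, -1.4]
opening: 0.572
grasp_force: 42.8
```

Request:
play_rows(dp=[[0, 0, 0.03], [0, 0, 0.03]], rot=[[0, 0, 0], [0, 0, 0]])

```text
clock: 28.65
eef_pos: [612.6, 169.0, 58.4]
tcp_rot: [-3.141, -0.001, -0.043]
contact_force: [0.4, -0.2, -0.6]
opening: 0.57
grasp_force: 42.8
```

Request:
play_rows(dp=[[0, 0, 0.02], [0, 0, 0.02]], rot=[[0, 0, 0], [0, 0, 0]])

```text
clock: 28.82
eef_pos: [612.6, 169.0, 58.4]
tcp_rot: [-3.141, -0.001, -0.042]
contact_force: [-2.6, -1.5, 7.8]
opening: 0.576
grasp_force: 43.7
```

Request:
play_rows(dp=[[0, 0, -0.04], [0, 0, -0.04], [0, 0, -0.04], [0, 0, -0.04]], rot=[[0, 0, 0], [0, 0, 0], [0, 0, 0], [0, 0, 0]], fingers=1)

```text
clock: 29.15
eef_pos: [612.2, 169.0, 58.8]
tcp_rot: [-3.142, 0.0, -0.042]
contact_force: [0.9, 0.4, 0.2]
opening: 0.997
grasp_force: 0.0
```

Request:
play_rows(dp=[[0, 0, -0.4], [0, 0, -1.0], [0, 0, -1.8], [0, 0.6, -2.2], [0, 1.4, -2.2]], rot=[[0, 0, 0], [0, 0, 0], [0, 0, 0], [0, 0, 0], [0, 0, 0]])

```text
clock: 29.57
eef_pos: [612.5, 114.8, 151.1]
tcp_rot: [-3.139, -0.007, -0.04]
contact_force: [0.7, 0.2, -0.3]
opening: 1.002
grasp_force: 0.0
```

Run:
```python
from h import *
s=telemetry.sense(); print(s["eef_pos"],s["contact_force"])
f=grab("top","t6"); 
for thr in (80,65,95):
    import h as H
    H.mask=lambda f,k=4,t=thr:(cv2.resize(cv2.cvtColor(f["color"],cv2.COLOR_RGB2HSV)[:,:,1],None,fx=k,fy=k,interpolation=cv2.INTER_CUBIC)>t).astype(np.uint8)
    wedge(f,(414,222),(417,244))
V=lambda f,k=4:(cv2.resize(cv2.cvtColor(f["color"],cv2.COLOR_RGB2HSV)[:,:,2],None,fx=k,fy=k,interpolation=cv2.INTER_CUBIC)<115).astype(np.uint8)
c=contour(f,(414,222)); print(((cv2.approxPolyDP((c*4).astype(np.float32),6,True)[:,0])/4).round(1).tolist())
c=go((537,-317),110,5)
```

```text
[612.54633641 114.81768746 151.06097474] [ 0.72989523  0.2148952  -0.32503224]
mid [ 536.9 -317.8] yaw -174.41 L 138.9 W 43.9 edges [-176.0, -172.8]
mid [ 536.8 -316.2] yaw -176.01 L 139.6 W 48.4 edges [-176.1, -175.9]
mid [ 536.8 -318.2] yaw -174.74 L 138.3 W 41.3 edges [-176.0, -173.5]
[[419.8999938964844, 193.60000610351562], [401.1000061035156, 196.10000610351562], [408.3999938964844, 243.39999389648438], [405.8999938964844, 244.10000610351562], [405.8999938964844, 247.39999389648438], [428.3999938964844, 244.39999389648438]]
dp [-1.405, 10.698, 0.99] rot [0.019, -0.029, -1.228] rows [11.  2.]
```

Request:
play_rows(dp=[[-0.3, 1, 0], [-0.5, 2, 0], [-0.7, 3, 0.1], [-0.9, 4, 0.2], [-1.0, 5, 0.3]], rot=[[0, 0, -0.4], [0, 0, -0.8], [0, 0, -1.06], [0, 0, -1.06], [0, 0, -1.06]])

```text
clock: 30.03
eef_pos: [559.9, -86.5, 134.5]
tcp_rot: [-3.141, 0.001, 0.069]
contact_force: [0.1, 0.3, 0.5]
opening: 0.999
grasp_force: 0.0
```

Request:
play_rows(dp=[[0, 1, 0.1], [0, 2, 0.2], [0, 3, 0.4], [0, 4, 0.6], [0, 5, 0.7]], rot=[[0, 0, 0], [0, 0, 0], [0, 0, 0], [0, 0, 0], [0, 0, 0]])

```text
clock: 30.45
eef_pos: [574.2, -286.3, 105.5]
tcp_rot: [-3.141, 0.001, 0.068]
contact_force: [0.6, 0.4, 0.2]
opening: 0.999
grasp_force: 0.0
```

Request:
play_rows(dp=[[0, 0, 0], [0, 0, 0], [0, 0, 0]], rot=[[0, 0, 0], [0, 0, 0], [0, 0, 0]])

```text
clock: 30.7
eef_pos: [574.5, -284.4, 106.2]
tcp_rot: [-3.141, 0.001, 0.067]
contact_force: [0.2, 0.5, -0.0]
opening: 0.997
grasp_force: 0.0
```

Run:
```python
from h import *
c=go((530.8,-316.6),70,4); c=go((530.8,-316.6),-5,4,cur=c)
f=grab("top","t7")
x,y=redend(f,(180,140,300,240)); print([(int(c),int(x[y==c].min()),int(x[y==c].max())) for c in sorted(set(y))])
print(proj(f,[[*W(-26+a,-69+b),z] for a,b,z in((70,25,102),(70,-25,102),(-70,25,84),(-70,-25,84))]).round(1).tolist())
hs=cv2.cvtColor(f["color"],cv2.COLOR_RGB2HSV); m=((hs[:,:,2]<115)&(hs[:,:,1]>80)&(hs[:,:,0]<14)).astype(np.uint8)[140:240,190:290]
m=cv2.morphologyEx(m,cv2.MORPH_OPEN,np.ones((3,3))); c=max(cv2.findContours(m,cv2.RETR_EXTERNAL,cv2.CHAIN_APPROX_NONE)[0],key=len)
print((cv2.boxPoints(cv2.minAreaRect(c))+[190,140]).round(1).tolist())
```

```text
dp [-1.143, 0.731, 0.906] rot [-0.009, 0.012, -0.022] rows [2. 1.]
dp [0.0, -0.0, 1.875] rot [0.0, 0.0, 0.0] rows [2. 0.]
[(160, 219, 229), (161, 219, 238), (162, 220, 238), (163, 238, 238), (180, 202, 203), (181, 202, 203), (182, 202, 203), (183, 202, 203), (184, 201, 203), (185, 202, 203), (186, 202, 203), (187, 202, 203), (188, 202, 257), (189, 201, 202), (190, 202, 202), (191, 202, 202), (192, 201, 202), (193, 201, 257), (194, 201, 257), (195, 201, 257), (196, 201, 257), (197, 201, 257), (198, 201, 257), (199, 257, 257), (200, 257, 257), (202, 256, 256), (203, 256, 256), (205, 256, 256)]
[[219.1, 159.2], [238.9, 160.1], [216.2, 215.0], [236.1, 215.9]]
[[216.2, 215.7], [218.7, 162.1], [238.8, 163.0], [236.3, 216.7]]
```

Request:
play_rows(dp=[[-0.6, 0.4, 0], [-1.14, 0.73, 0.3], [-1.14, 0.73, 0.9], [-1.14, 0.73, 0.9], [-1.14, 0.73, 0.9]], rot=[[0, 0, 0], [0, 0, 0], [0, 0, 0], [0, 0, 0], [0, 0, 0]])

```text
clock: 31.17
eef_pos: [531.1, -315.2, 70.4]
tcp_rot: [-3.14, 0.002, 0.07]
contact_force: [0.5, 0.1, 1.2]
opening: 0.997
grasp_force: 0.0
```

Run:
```python
from h import *
c=go((530.8,-316.6),-5,4); print(telemetry.sense()["eef_pos"])
```

```text
dp [-0.006, 0.036, 1.884] rot [-0.015, 0.019, -0.003] rows [2. 1.]
[ 531.09138193 -315.24308771   70.37885053]
```

Request:
play_rows(dp=[[0, 0.03, 0.4], [0, 0.03, 1.0], [0, 0.03, 1.6], [0, 0.03, 1.88], [0, 0.03, 1.88]], rot=[[0, 0, 0], [0, 0, 0], [0, 0, 0], [0, 0, 0], [0, 0, 0]])

```text
clock: 31.58
eef_pos: [531.1, -316.5, -5.9]
tcp_rot: [-3.14, 0.003, 0.07]
contact_force: [-1.7, -0.0, -0.5]
opening: 1.001
grasp_force: 0.0
```

Request:
play_rows(dp=[[0, 0, 0], [0, 0, 0], [0, 0, 0], [0, 0, 0], [0, 0, 0]], rot=[[0, 0, 0], [0, 0, 0], [0, 0, 0], [0, 0, 0], [0, 0, 0]], fingers=0, grip_force=40)

```text
clock: 32.0
eef_pos: [532.9, -318.6, -2.6]
tcp_rot: [3.14, -0.002, 0.069]
contact_force: [0.2, 0.7, 6.2]
opening: 0.574
grasp_force: 41.6
```

Request:
play_rows(dp=[[0, 0, 0], [0, 0, 0]], rot=[[0, 0, 0], [0, 0, 0]])

```text
clock: 32.17
eef_pos: [532.9, -318.6, -2.6]
tcp_rot: [3.14, -0.002, 0.069]
contact_force: [-0.0, 1.4, 6.7]
opening: 0.572
grasp_force: 41.6
```

Run:
```python
from h import *
s=telemetry.sense(); P=s["eef_pos"]; print(P,s["tcp_rot"],s["contact_force"],s["opening"])
a=np.radians(-176);u=np.array([np.cos(a),np.sin(a)]); d=P[:2]-np.array([536.8,-316.2]); g=d@u; h=P[2]; print("g",g,"lat",d@[-u[1],u[0]])
m=(np.array(P),Ro.from_euler("xyz",s["tcp_rot"]))
xy,z=place_tilt((-26,-69),62+31,(-1,0),g,h); print(xy,z,S(xy))
c=go(P[:2],180,4,cur=m); c=go(xy,180,-2.4,cur=c); c=go(xy,z+12,-2.4,7.33,cur=c)
```

```text
[ 532.87702692 -318.58414085   -2.56371462] [ 3.14028342e+00 -2.14127021e-03  6.85005770e-02] [-0.00734768  1.36406743  6.66603186] 0.5717973711353818
g 4.07972617559205 lat 2.1046804357027145
[603.10360857 169.6427471 ] 90.12824494375319 (np.float64(-28.23173535557004), np.float64(-68.99999999999999))
dp [0.01, 0.006, -4.564] rot [0.013, -0.02, -0.013] rows [5. 1.]
dp [2.603, -12.053, -0.0] rot [0.0, -0.0, 1.067] rows [12.  1.]
dp [0.0, -0.0, 1.947] rot [0.0, 1.222, 0.0] rows [2. 2.]
```

Request:
play_rows(dp=[[0, 0, -0.9], [0, 0, -1.8], [0, 0, -2.7], [0, 0, -3.6], [0, 0, -4.5]], rot=[[0, 0, 0], [0, 0, 0], [0, 0, 0], [0, 0, 0], [0, 0, 0]])

```text
clock: 32.58
eef_pos: [531.4, -318.0, 178.2]
tcp_rot: [3.141, -0.0, 0.068]
contact_force: [-0.1, -0.1, -2.0]
opening: 0.568
grasp_force: 43.1
```

Request:
play_rows(dp=[[0.2, -0.9, 0], [0.4, -1.8, 0], [0.6, -2.7, 0], [0.8, -3.6, 0], [1.0, -4.5, 0]], rot=[[0, 0, 0], [0, 0, 0], [0, 0, 0], [0, 0, 0], [0, 0, 0]])

```text
clock: 33.0
eef_pos: [559.2, -134.3, 176.6]
tcp_rot: [3.141, -0.001, 0.068]
contact_force: [1.0, -0.0, -1.5]
opening: 0.573
grasp_force: 43.1
```

Request:
play_rows(dp=[[0.2, -0.9, 0], [0.4, -1.8, 0], [0.6, -2.7, 0], [0.8, -3.6, 0], [1.0, -4.5, 0]], rot=[[0, 0, 0.2], [0, 0, 0.4], [0, 0, 0.6], [0, 0, 0.8], [0, 0, 1.06]])

```text
clock: 33.42
eef_pos: [586.8, 48.3, 176.5]
tcp_rot: [-3.142, -0.001, -0.044]
contact_force: [1.4, -0.4, -1.8]
opening: 0.57
grasp_force: 43.1
```

Request:
play_rows(dp=[[0.2, -0.8, 0], [0.4, -1.6, 0], [0.6, -2.4, 0], [0.8, -2.9, 0], [0.8, -2.9, 0]], rot=[[0, 0.2, 0], [0, 0.5, 0], [0, 0.8, 0], [0, 1.2, 0], [0, 1.22, 0]])

```text
clock: 33.83
eef_pos: [624.2, 165.0, 176.5]
tcp_rot: [-3.14, -0.131, -0.04]
contact_force: [0.3, 0.1, -1.3]
opening: 0.57
grasp_force: 43.1
```

Request:
play_rows(dp=[[0, 0, 0], [0, 0, 0]], rot=[[0, 0, 0], [0, 0, 0]])

```text
clock: 34.0
eef_pos: [623.2, 160.6, 175.9]
tcp_rot: [3.141, -0.127, -0.042]
contact_force: [0.8, 0.1, -1.9]
opening: 0.572
grasp_force: 43.1
```

Run:
```python
from h import *
s=telemetry.sense(); print(s["eef_pos"],s["tcp_rot"],s["contact_force"],s["grasp_force"])
xy,z=place_tilt((-26,-69),93,(-1,0),4.1,-2.6); c=go(xy,z+12,-2.4,7.33)
```

```text
[623.23314587 160.63933733 175.91802331] [ 3.14122219 -0.1267959  -0.04207572] [ 0.81764713  0.12988166 -1.85301316] 43.09697203338146
dp [-0.742, -0.204, 1.766] rot [0.004, 0.011, -0.002] rows [2. 1.]
```

Request:
play_rows(dp=[[-0.4, -0.2, 0.2], [-0.74, -0.2, 0.6], [-0.74, -0.2, 1.2], [-0.74, -0.2, 1.76], [-0.74, -0.2, 1.76]], rot=[[0, 0, 0], [0, 0, 0], [0, 0, 0], [0, 0.01, 0], [0, 0.01, 0]])

```text
clock: 34.42
eef_pos: [601.2, 167.7, 98.3]
tcp_rot: [3.139, -0.122, -0.044]
contact_force: [-0.4, -0.9, -2.9]
opening: 0.573
grasp_force: 43.0
```

Request:
play_rows(dp=[[0, 0, 0], [0, 0, 0]], rot=[[0, 0, 0], [0, 0, 0]])

```text
clock: 34.58
eef_pos: [604.4, 169.3, 103.2]
tcp_rot: [-3.141, -0.129, -0.044]
contact_force: [0.0, 1.2, -1.9]
opening: 0.573
grasp_force: 43.1
```

Run:
```python
from h import *
s=telemetry.sense(); print(s["eef_pos"],s["tcp_rot"],s["contact_force"],s["grasp_force"])
xy,z=place_tilt((-26,-69),93,(-1,0),4.1,-2.6); c=go(xy,z+2,-2.4,7.33)
```

```text
[604.36592818 169.31613692 103.15003696] [-3.14135864 -0.12921791 -0.04361077] [ 0.014989    1.24608341 -1.85164206] 43.060583397746086
dp [-0.068, -0.007, 0.27] rot [-0.0, -0.012, -0.016] rows [1. 1.]
```

Request:
play_rows(dp=[[-0.05, 0, 0.1], [-0.06, 0, 0.2], [-0.06, 0, 0.27], [-0.06, 0, 0.27]], rot=[[0, 0, 0], [0, 0, 0], [0, 0, 0], [0, 0, 0]])

```text
clock: 34.92
eef_pos: [602.4, 170.0, 90.8]
tcp_rot: [3.141, -0.128, -0.042]
contact_force: [-0.1, -1.1, -1.1]
opening: 0.571
grasp_force: 43.1
```

Request:
play_rows(dp=[[0, 0, 0.03], [0, 0, 0.03]], rot=[[0, 0, 0], [0, 0, 0]])

```text
clock: 35.08
eef_pos: [602.9, 170.1, 89.8]
tcp_rot: [-3.142, -0.129, -0.042]
contact_force: [0.1, 0.0, -1.3]
opening: 0.577
grasp_force: 43.2
```

Request:
play_rows(dp=[[0, 0, 0.02], [0, 0, 0.02]], rot=[[0, 0, 0], [0, 0, 0]])

```text
clock: 35.25
eef_pos: [603.2, 170.1, 89.8]
tcp_rot: [-3.141, -0.129, -0.042]
contact_force: [-3.1, -1.3, 5.6]
opening: 0.573
grasp_force: 43.8
```

Contact at the predicted height; release and withdraw.

Request:
play_rows(dp=[[0, 0, -0.03], [0, 0, -0.03], [0, 0, -0.03], [0, 0, -0.03]], rot=[[0, 0, 0], [0, 0, 0], [0, 0, 0], [0, 0, 0]], fingers=1)

```text
clock: 35.58
eef_pos: [602.9, 170.1, 90.3]
tcp_rot: [-3.141, -0.129, -0.042]
contact_force: [-0.4, 0.6, 0.5]
opening: 1.001
grasp_force: 0.0
```

Request:
play_rows(dp=[[0, 0, -0.4], [0, 0, -1.0], [0, 0, -1.8], [0, 0, -2.6], [0, 0.6, -2.8]], rot=[[0, 0, 0], [0, 0, 0], [0, 0, 0], [0, 0, 0], [0, -0.6, 0]])

```text
clock: 36.0
eef_pos: [587.9, 149.9, 206.3]
tcp_rot: [-3.139, -0.072, -0.04]
contact_force: [2.3, 0.5, 0.5]
opening: 1.003
grasp_force: 0.0
```

Request:
play_rows(dp=[[-0.2, 1, 0], [-0.4, 2, 0], [-0.6, 3, 0], [-0.8, 4, 0], [-1, 5, 0]], rot=[[0, -0.2, 0], [0, -0.4, 0], [0, -0.6, 0], [0, -0.6, 0], [0, -0.6, 0]])

```text
clock: 36.42
eef_pos: [538.6, -53.2, 198.6]
tcp_rot: [3.142, -0.003, -0.042]
contact_force: [1.3, -0.5, -0.3]
opening: 1.002
grasp_force: 0.0
```

Request:
play_rows(dp=[[0, 0, 0], [0, 0, 0]], rot=[[0, 0, 0], [0, 0, 0]])

```text
clock: 36.58
eef_pos: [538.6, -53.4, 198.7]
tcp_rot: [3.142, -0.003, -0.046]
contact_force: [0.4, 0.2, -0.1]
opening: 0.999
grasp_force: 0.0
```

Run:
```python
from h import *
s=telemetry.sense(); print(s["eef_pos"],s["contact_force"])
f=grab("top","t8")
x,y=redend(f,(180,140,300,240)); print([(int(c),int(x[y==c].min()),int(x[y==c].max())) for c in sorted(set(y))])
print("pred D top",proj(f,[[*W(-26+a,-69+b),124] for a,b in((68,25),(68,-25),(-72,25),(-72,-25))]).round(1).tolist())
hs=cv2.cvtColor(f["color"],cv2.COLOR_RGB2HSV); m=((hs[:,:,2]<115)&(hs[:,:,1]>80)&(hs[:,:,0]<14)).astype(np.uint8)[130:250,190:290]
m=cv2.morphologyEx(m,cv2.MORPH_OPEN,np.ones((3,3))); c=max(cv2.findContours(m,cv2.RETR_EXTERNAL,cv2.CHAIN_APPROX_NONE)[0],key=len)
print((cv2.boxPoints(cv2.minAreaRect(c))+[190,130]).round(1).tolist())
f=grab("side","s11"); 
hs=cv2.cvtColor(f["color"],cv2.COLOR_RGB2HSV); m=((hs[:,:,2]<110)&(hs[:,:,1]>90)&(hs[:,:,0]<14)).astype(np.uint8)[150:240,210:320]
c=max(cv2.findContours(m,cv2.RETR_EXTERNAL,cv2.CHAIN_APPROX_NONE)[0],key=len); print((cv2.approxPolyDP(c,2,True)[:,0]+[210,150]).tolist())
print(proj(f,[[*W(-26+a,-69-25),z] for a,z in((70,62),(-70,62),(70,124),(-72,124))]).round(1).tolist())
```

```text
[538.58694986 -53.43182771 198.67202781] [ 0.35507843  0.21512998 -0.06699376]
[(180, 202, 203), (181, 202, 203), (182, 202, 203), (183, 202, 203), (184, 201, 203), (185, 202, 203), (186, 201, 203), (187, 201, 203), (188, 202, 202), (189, 201, 257), (190, 202, 202), (191, 202, 202), (192, 201, 202), (193, 201, 257), (194, 201, 257), (195, 201, 257), (196, 201, 257), (197, 201, 257), (198, 201, 257), (199, 257, 257), (200, 257, 257), (202, 256, 256), (203, 255, 256), (205, 256, 256), (211, 214, 231), (212, 214, 234), (213, 215, 234), (214, 232, 234)]
pred D top [[218.0, 157.4], [238.2, 158.3], [214.1, 212.8], [234.7, 213.7]]
[[213.9, 210.0], [217.3, 157.3], [239.4, 158.7], [236.0, 211.4]]
[[303, 180], [293, 186], [292, 175], [282, 172], [255, 178], [259, 181], [258, 184], [251, 180], [253, 194], [261, 199], [303, 185]]
[[293.3, 190.2], [258.7, 199.0], [293.1, 173.5], [257.4, 181.8]]
```

```bash
python3 -c "
from rig import r
print(r.sign_off())"
```

```text
the job is handed in; nothing more can be done
None
```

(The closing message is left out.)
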